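# Fill the jar through the funnel, then rock the jammed funnel free

## Robot

A 7-joint arm with a two-finger parallel gripper is mounted at the origin on the work surface. World frame = base frame: x ahead of the robot, y to its left, z up, the work surface at z = 0. Lengths are in m, angles in rad, forces in N, time in s.
With the tool pointing down it reaches from about 0.35 to 0.9 m from the base axis. Payload 19.9 kg.
Tool frame: the origin (TCP) lies midway between the tips of the shut fingers; the grasp point (between the pads) lies behind it (hold_point_z is the z of the grasp point in the tool frame, in m); z points along the fingers, y is the line along which they close (so a half turn about z gives the same grasp; the last joint's range is limited). The gripper opens to 94 mm and grips with 3 to 60 N. Pads are 16 mm wide; open, the fingers measure 119 mm over their backs; the gripper's body (75 mm by 177 mm) begins 78 mm behind the grasp point.
Start: joints at [-1.181, 0.417, -0.01, 1.614, 0.005, 1.111, -0.053], TCP at [0.262, 0.568, 0.205] pointing down, gripper open.
Joint ranges: [-2.81, 2.81], [-0.39, 2.02], [-1.27, 1.25], [0.06, 2.57], [-1.19, 4.33], [0.19, 2], [-2.82, 2.82]. Speed limits (rad/s): [1.89, 1.89, 2.39, 2.39, 3.01, 3.01, 3.01].

## Interface

Orientations are given as a unit quaternion [w, x, y, z].
In Python, from station import get_obs, capture, hand_in, outline_of, tip_of, hold_point_z gives the robot as it stands. The module is installed in compiled form; this text tells all that it offers.
- The arm moves only by the shell command python3 -m jog 'ROWS' [OPENING] [FORCE]. ROWS is JSON, a list of rows, each an object with "dp": the shift along the world's x, y, z normalised to -1 to 1, where 1 is 0.8 m, a list of three; "yaw": the turn about the world's z normalised to -1 to 1, where 1 is 120 degrees. A call has 1 to 12 rows; each row shifts and turns the commanded pose from where the row before left it; what a row does not reach is not made up. A row lasts 1/12 s, in which the tool goes at most 41.7 mm and 7.16 degrees, less where a joint would pass 70% of its speed; a pose out of reach is approached as far as the arm can. A call with a number of a shift or a turn outside -1 to 1 is refused whole. A call with a gripper value outside its range is refused whole. OPENING is the opening, from -1 (shut) to 1 (fully open), set as the call begins (- or left out, the last holds). The fingers move at their own pace and stop on an object; FORCE is the grip in N (left out, the last holds). Time passes only in rows, so rows that do not move let the fingers close. It gives the time, the measured TCP pose, the force, the opening and the grip force at its end, in the units of the state.
- get_obs(): the state, without advancing time (a new reading comes with each control period).
- capture(name): name is "side" or "top"; returns a dict with "img" (400x640x3 uint8, blue, green, red), "range_z" (400x640 float32, m along the optical axis (not along the pixel's ray), 0 where there is no reading), "camera_matrix" (3x3 intrinsics, pixels), "extrinsics" (4x4, takes a point from world to camera coordinates). Camera axes: x right, y down, z forward; pixel columns grow to the right and rows downward; lengths in m; the calibration is good to about 2 mm. A picture is of the moment at which its call begins.
- hand_in(): hands the job in; it is judged then, once.
Trained networks look in a picture, given as the dict that the camera call returned (one of the last four; its "shot" number tells which), for a name from the list of things; names that differ only in an ending like _2 or _b are one class to them, and where a whole thing is asked for, a point or a joint stands for the part that bears it (a point fixed in the world has none). Each returns a list of dicts, best first, with "score" (0 to 1); they miss things now and then, are a little off and sometimes report something else, mostly with a low value. They report only what shows in the picture. A call takes as long as a camera call. They do not tell look-alikes from the thing itself.
- outline_of(picture, label): "pixels" (400x640 bool, what is visible of it) and "location" ([column, row] in pixels, amid what is visible of it).
- tip_of(picture, label): "location" ([column, row] in pixels: a listed point, or the origin of a listed thing).
The state is a dict: "clock": time; "joint_positions": joint angles; "dq": joint speeds; "tau": joint torques, N m; "tcp_pos": TCP position; "orientation": TCP orientation; "ft_force": force on the tool from outside, world axes, zero at the start; "torque": the same for the moment, N m; "finger_gap": opening from 0.0 (shut) to 1.0 (fully open); "grip_force": force on a finger pad.
Only numpy, scipy, OpenCV 4.12 (cv2) and the standard library are available. Lean on these libraries where they do the work, as an engineer would, in place of code of your own. Each camera call takes 0.05 s, during which the arm holds its last target. There are 200 camera calls.

## Task

Tip all five pebbles out of the metal tray scoop through the funnel into the jar, and stand the scoop back on the table. Then take the funnel by its tab and rock it side to side, towards one rubber strip and then the other, until it works loose from the jar, which must stay standing in its place on the table; leave the pot and the brush alone. Finish still holding the funnel, level, just clear above the jar's mouth and touching nothing else.

Things in the scene. Friction and masses are not known exactly. Their poses are not given: they have to be found in the camera images.
- jar: Filling jar, loose on the table, 1.6 kg: steel foot plate 150 (x) x 200 (y) x 12 mm, clear square tube 62 mm wide outside, 52 inside, and a wooden collar 66 (x) x 92 (y) x 22 mm at the top. Origin: centre of the foot's underside; z up, y from strip to strip.
- jar_mouth (a point): Centre of the jar's mouth, top of its collar, 105 mm above the foot's underside; axes as the jar's. Along x the funnel's stem has 3 mm of play each side.
- jar_strips (a point): Midway between two sprung rubber rolls, 10 mm below the mouth, running along x in the collar. They pinch the funnel's stem along y, about 30 N each (friction about 18 N a side, give or take a fifth): a straight pull lifts the jar too. They yield a few mm, so the stem rocks about the jar's x axis through here, 8 degrees each way; drawn up 2 to 3 mm a swing it slides out.
- funnel: Sheet-metal funnel, 160 g, stuck in the jar's collar with the jar's axes: square stem 40 mm wide outside, 34 inside, 32 mm long, then a round cone 50 mm high widening to 120 mm diameter. Origin: centre of the stem's lower end, at first 26 mm below the jar's mouth; z up. The stem leaves the strips after rising 16 mm, the collar after 26 mm.
- funnel_grip (a point): Grip point on the funnel's upright tab, which stands just outside the rim on the funnel's -x side: 24 mm (x) x 12 mm (y) and reaching 42 mm above the rim; this point is 72 mm from the funnel's axis, 24 mm above the rim and 106 mm above the origin. Pinch it along y from above.
- funnel_rim (a point): Centre of the funnel's wide mouth, level with its rim, 82 mm above the funnel's origin.
- scoop: Steel tray scoop, 100 (x) x 64 (y) mm, 200 g, flat 4 mm floor, side walls 36 and back wall 40 mm high, open at its nose, at -x. Origin: centre of its underside; z up. A wooden bridge handle spans it across y above the middle: 12 mm thick in x, from 48 to 78 mm up. The pebbles slide out when the nose dips 45 degrees or more.
- scoop_grip (a point): Grip point in the middle of the scoop's bridge handle, 64 mm above the underside. Pinch it along the scoop's x from above.
- pebble0: Rounded pebble 13 mm across and 10 mm high, 10 g, lying at first in the rear half of the scoop; origin at the centre of its underside.
- pebble1: Rounded pebble 13 mm across and 10 mm high, 10 g, lying at first in the rear half of the scoop; origin at the centre of its underside.
- pebble2: Rounded pebble 13 mm across and 10 mm high, 10 g, lying at first in the rear half of the scoop; origin at the centre of its underside.
- pebble3: Rounded pebble 13 mm across and 10 mm high, 10 g, lying at first in the rear half of the scoop; origin at the centre of its underside.
- pebble4: Rounded pebble 13 mm across and 10 mm high, 10 g, lying at first in the rear half of the scoop; origin at the centre of its underside.
- glue_pot: Terracotta pot 68 mm wide, 75 mm high, a bystander; origin under its centre.
- brush: Brush 170 mm long lying along x between jar and scoop, a bystander; origin at its middle, on the table.
Mind the look-alikes: they are no part of the job. What is shaped like the jar but red is not meant.

How it is judged:
On the way, in this order (a step that is already met when the one before it is completed fails the run):
1. all five pebbles lie in the jar, below its collar, with the funnel still in (horizontal distance between each of pebble0, pebble1, pebble2, pebble3, pebble4 and jar below 0.036 m and z of each of pebble0, pebble1, pebble2, pebble3, pebble4 in the frame of jar below 0.08 m and z of funnel in the frame of jar_mouth below -0.015 m), for 0.1 s.
2. the funnel, still in the jar, has been leaned at least 3 degrees towards the jar's +y strip (y of funnel_rim in the frame of jar above 0.003 m and angle between funnel's own z axis and vertical above 0.05 rad and z of funnel in the frame of jar_mouth below 0 m).
3. then the funnel, still in the jar, has been leaned at least 3 degrees towards the -y strip (y of funnel_rim in the frame of jar below -0.003 m and angle between funnel's own z axis and vertical above 0.05 rad and z of funnel in the frame of jar_mouth below 0 m).
At the end, for the whole second after the job is handed in: The fingers hold the funnel still, within 11 degrees of upright, its stem end 3 to 60 mm above the jar's mouth and within 30 mm of its centre, touching neither jar nor scoop; five pebbles in the jar, the jar flat on the table, the scoop on the table, let go (horizontal distance between each of pebble0, pebble1, pebble2, pebble3, pebble4 and jar below 0.036 m and z of each of pebble0, pebble1, pebble2, pebble3, pebble4 in the frame of jar below 0.08 m and z of funnel in the frame of jar_mouth between 0.003 and 0.06 m and horizontal distance between funnel and jar_mouth below 0.03 m and angle between funnel's own z axis and vertical below 0.2 rad and contact force between the fingers and funnel above 1 N and contact force between funnel and jar below 0.1 N and contact force between each of funnel, the fingers and scoop below 0.1 N and linear speed of funnel below 0.03 m/s and height (world z) of jar below 0.005 m and angle between jar's own z axis and vertical below 0.05 rad and height (world z) of scoop below 0.008 m and angle between scoop's own z axis and vertical below 0.1 rad); the arm keeps its last pose, push and grip.
It fails at once if the jar is lifted off the table (its middle more than 12 mm) or tipped more than 8 degrees (height (world z) of jar above 0.012 m or angle between jar's own z axis and vertical above 0.14 rad).
It fails at once if the jar is dragged more than 100 mm (distance of jar from where it was at the start of the episode above 0.1 m).
It fails at once if the glue pot or the brush is shoved more than 50 mm (distance of any of glue_pot, brush from where it was at the start of the episode above 0.05 m).
It also fails if it takes over 70 s, if anything falls off the work surface, if the arm or the gripper's body presses on something with over 40 N, if the wrist force passes 120 N, or if a joint passes its speed limit or range.

## Working session

There is one attempt and no reset: what is moved stays moved. The work goes in short steps, Python scripts to look and compute and a shell command to move; the robot and the scene stay as the last step left them, time stands still between calls to the robot, and variables do not carry over. Pictures are saved under pics/ and viewed, at most 11 in all, crops included, and the job is handed in when it is done.

```bash
mkdir -p pics; cat > h.py <<'E'
import numpy as np, cv2
from station import *
from scipy.spatial.transform import Rotation as R
def world(p,uv,z=None):
    K,E=p["camera_matrix"],p["extrinsics"]; c,r=[int(round(v)) for v in uv]
    ray=np.linalg.inv(K)@[uv[0],uv[1],1]; Rt,t=E[:3,:3],E[:3,3]; o=-Rt.T@t; d=Rt.T@ray
    s=p["range_z"][r,c] if z is None else (z-o[2])/d[2]
    return np.round(o+s*d,4)
def cloud(p,m):
    r,c=np.nonzero(m&(p["range_z"]>0)); s=p["range_z"][r,c]
    X=(np.linalg.inv(p["camera_matrix"])@np.array([c,r,np.ones(len(c))]))*s
    E=p["extrinsics"]; return (E[:3,:3].T@(X-E[:3,3:4])).T
def yaw(o): return np.degrees(R.from_quat(np.array(o["orientation"])[[1,2,3,0]]).as_matrix()[:,1])if 0 else np.round(R.from_quat(np.array(o["orientation"])[[1,2,3,0]]).as_matrix(),3)
E
python3 - <<'E'
from h import *
o=get_obs(); print(hold_point_z if not callable(hold_point_z) else hold_point_z(), o["tcp_pos"],o["finger_gap"]); print(yaw(o))
for n in("top","side"):
    p=capture(n); cv2.imwrite(f"pics/{n}0.png",p["img"])
    E=p["extrinsics"]; print(n,"cam",np.round(-E[:3,:3].T@E[:3,3],3))
    for l in("jar","jar_mouth","funnel","funnel_grip","funnel_rim","scoop","scoop_grip","glue_pot","brush","pebble0"):
        print(l,[(np.round(d["location"]),round(d["score"],2),world(p,d["location"])) for d in tip_of(p,l)][:6])
    for l in("jar","funnel","scoop"):
        for d in outline_of(p,l):
            if d["score"]>.3:
                P=cloud(p,d["pixels"]); print(" outline",l,round(d["score"],2),d["location"],P.min(0).round(3),P.max(0).round(3))
E
```

```text
-0.0188 [0.26139689 0.56728966 0.20483073] 0.9984449026359933
[[-0.908  0.418 -0.   ]
 [ 0.418  0.908 -0.001]
 [-0.    -0.001 -1.   ]]
top cam [0.364 0.014 1.124]
jar [(array([269., 318.]), 0.86, array([0.3067, 0.1554, 0.0144])), (array([418., 322.]), 0.79, array([ 0.3037, -0.1718,  0.014 ])), (array([422., 207.]), 0.72, array([ 0.5405, -0.1678,  0.1169]))]
jar_mouth [(array([430., 201.]), 0.91, array([ 0.5705, -0.204 ,  0.0155])), (array([427., 326.]), 0.87, array([ 0.2939, -0.1917,  0.0112])), (array([257., 319.]), 0.67, array([0.3034, 0.1817, 0.0088]))]
funnel [(array([430., 204.]), 0.65, array([ 0.5653, -0.2034,  0.0099]))]
funnel_grip [(array([450., 229.]), 0.67, array([ 0.4843, -0.2035,  0.2029])), (array([248., 214.]), 0.39, array([0.5254, 0.1989, 0.0812]))]
funnel_rim [(array([437., 199.]), 0.58, array([ 0.562 , -0.2026,  0.0936]))]
scoop [(array([253., 216.]), 0.95, array([0.5328, 0.2015, 0.0059]))]
scoop_grip [(array([248., 214.]), 0.85, array([0.5253, 0.1996, 0.0812]))]
glue_pot []
brush [(array([338., 229.]), 0.82, array([0.5047, 0.0047, 0.0186]))]
pebble0 [(array([448., 
[... 1647 characters left out ...]
229.]), 0.94, array([0.5111, 0.0187, 0.0204])), (array([352., 129.]), 0.65, array([ 0.4917, -0.1946,  0.1871]))]
pebble0 [(array([294., 292.]), 0.59, array([0.5625, 0.2092, 0.0042])), (array([298., 298.]), 0.53, array([0.5458, 0.2496, 0.0347])), (array([302., 290.]), 0.4, array([0.5468, 0.21  , 0.013 ]))]
 outline jar 0.75 [327.4, 189.6] [ 0.462 -0.379 -0.003] [ 0.649 -0.072  0.129]
 outline jar 0.73 [428.1, 285.8] [ 0.208 -0.023 -0.003] [0.402 0.277 0.107]
 outline jar 0.59 [418.3, 198.0] [ 0.194 -0.422 -0.002] [ 0.415 -0.084  0.107]
 outline funnel 0.93 [329.5, 137.3] [ 0.474 -0.629  0.002] [ 0.614 -0.127  0.203]
 outline scoop 0.93 [308.8, 288.1] [ 0.468  0.091 -0.003] [0.595 0.258 0.08 ]
```

View pics/top0.png

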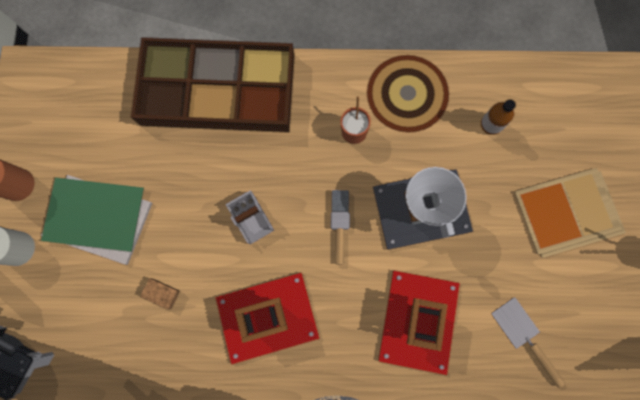

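View pics/side0.png

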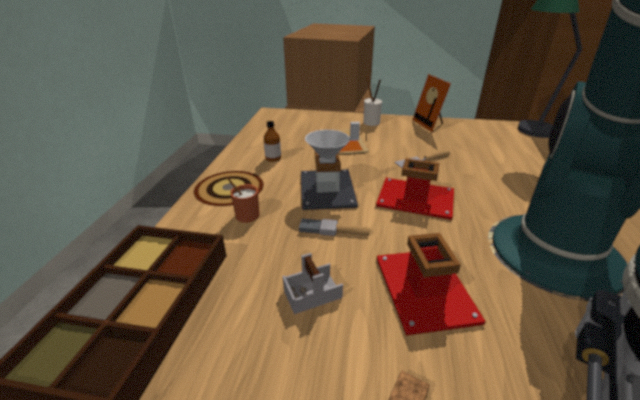

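Top view: grey-footed jar with funnel at (435,197). Look-alikes are the red jars at (267,317) and (418,322), and they are not meant because the job's jar isn't red. The scoop is at (250,217), with its nose towards the lower right. I'll confirm with one crop and fit the poses.

```bash
python3 - <<'E'
from h import *
p=capture("top"); im=p["img"]
a=cv2.resize(im[150:270,200:300],None,fx=4,fy=4,interpolation=cv2.INTER_CUBIC); b=cv2.resize(im[150:270,370:470],None,fx=4,fy=4,interpolation=cv2.INTER_CUBIC)
cv2.imwrite("pics/crop.png",np.hstack([a,b]))
full=np.ones(im.shape[:2],bool)
r,c=np.nonzero(full&(p["range_z"]>0)); P=cloud(p,full); V=im[r,c].max(1)
def box(Q,n):
    (cx,cy),(w,h),an=cv2.minAreaRect(Q[:,:2].astype(np.float32)); print(n,len(Q),np.round([cx,cy,w,h],4),"ang",round(an,1))
reg=lambda x0,x1,y0,y1:(P[:,0]>x0)&(P[:,0]<x1)&(P[:,1]>y0)&(P[:,1]<y1)
S=reg(.44,.62,.12,.29)
box(P[S&(P[:,2]>.028)&(P[:,2]<.05)],"scoop walls"); box(P[S&(P[:,2]>.06)],"handle"); box(P[S&(P[:,2]>.02)],"scoop all")
print("z hist",np.histogram(P[S][:,2],bins=np.arange(-.01,.09,.01))[0])
Q=P[S&(P[:,2]>.028)&(P[:,2]<.045)]; print(np.round(Q[::6],3).tolist())
J=reg(.42,.68,-.33,-.06)
box(P[J&(P[:,2]>.004)&(P[:,2]<.02)&(V<100)],"foot")
T=P[J&(P[:,2]>.18)]; box(T,"tab"); print(T.mean(0),T[:,2].max())
Rm=P[J&(P[:,2]>.145)&(P[:,2]<.175)]; h=cv2.convexHull(Rm[:,:2].astype(np.float32)); print("rim",cv2.minEnclosingCircle(h),len(Rm))
hh=cv2.convexHull((P[J&(P[:,2]>.004)&(P[:,2]<.02)&(V<100)][:,:2]).astype(np.float32)); print(np.round(cv2.approxPolyDP(hh,.012,True)[:,0],3).tolist())
for d in outline_of(p,"glue_pot")[:2]+outline_of(p,"brush")[:1]: Q=cloud(p,d["pixels"]);print(d["score"],d["location"],np.median(Q,0))
E
```

```text
scoop walls 227 [0.5277 0.2065 0.1011 0.064 ] ang 31.7
handle 228 [0.527  0.2058 0.0191 0.0641] ang 31.6
scoop all 524 [0.5278 0.2064 0.101  0.0643] ang 31.6
z hist [2244 2773  117   56  171   41   28   30  171]
[[0.584, 0.21, 0.038], [0.582, 0.205, 0.037], [0.581, 0.208, 0.033], [0.577, 0.213, 0.042], [0.575, 0.225, 0.04], [0.577, 0.213, 0.029], [0.573, 0.223, 0.038], [0.57, 0.231, 0.039], [0.571, 0.2, 0.038], [0.567, 0.228, 0.044], [0.566, 0.238, 0.039], [0.566, 0.195, 0.037], [0.564, 0.234, 0.035], [0.561, 0.242, 0.041], [0.562, 0.19, 0.039], [0.56, 0.241, 0.032], [0.556, 0.248, 0.043], [0.553, 0.255, 0.043], [0.551, 0.257, 0.041], [0.55, 0.183, 0.043], [0.543, 0.253, 0.038], [0.539, 0.251, 0.035], [0.534, 0.244, 0.036], [0.533, 0.243, 0.028], [0.531, 0.172, 0.035], [0.528, 0.169, 0.036], [0.522, 0.167, 0.034], [0.515, 0.162, 0.034], [0.511, 0.16, 0.035], [0.506, 0.157, 0.036], [0.501, 0.226, 0.035], [0.499, 0.224, 0.034], [0.494, 0.222, 0.033], [0.489, 0.216, 0.039], [0.486, 0.213, 0.029], [0.478, 0.212, 0.036], [0.474, 0.207, 0.037]]
foot 2864 [ 0.5552 -0.185   0.1489  0.1993] ang 12.6
tab 116 [ 0.4848 -0.2015  0.0238  0.0125] ang 10.8
[ 0.48407979 -0.20020938  0.19839268] 0.20645246750388624
rim ((0.5432401299476624, -0.18894624710083008), 0.07192282378673553) 1204
[[0.6439999938011169, -0.26600000262260437], [0.6060000061988831, -0.07400000095367432], [0.46299999952316284, -0.10499999672174454], [0.5040000081062317, -0.29499998688697815]]
0.66 [338.2, 220.1] [0.52679448 0.00262749 0.01777465]
```

View pics/crop.png

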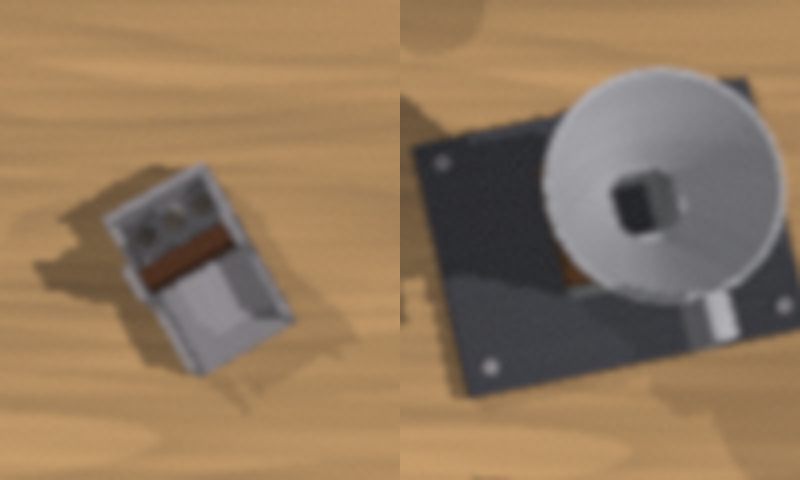

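Crop: the left shows the scoop with pebbles at its rear (about (245,203) in the full image) and its open nose at lower right. The right shows the grey-foot jar with its funnel, with the tab at (450,229). I can only yaw the tool, so I'll grip the scoop's side walls near the back. Loosening the grip over the funnel then lets the nose swing down.

```bash
python3 -m jog '[{"dp":[0.031,-0.0356,0],"yaw":0.039},{"dp":[0.031,-0.0356,0],"yaw":0.039},{"dp":[0.031,-0.0356,0],"yaw":0.039},{"dp":[0.031,-0.0356,0],"yaw":0.039},{"dp":[0.031,-0.0356,0],"yaw":0.039},{"dp":[0.031,-0.0356,0],"yaw":0.039},{"dp":[0.031,-0.0356,0],"yaw":0.039},{"dp":[0.031,-0.0356,0],"yaw":0.039},{"dp":[0.031,-0.0356,0],"yaw":0.039},{"dp":[0.031,-0.0356,0],"yaw":0.039},{"dp":[0.031,-0.0356,0],"yaw":0.039},{"dp":[0.031,-0.0356,0],"yaw":0.039}]' 1; python3 -m jog '[{"dp":[0,0,0],"yaw":0},{"dp":[0,0,0],"yaw":0},{"dp":[0,0,0],"yaw":0}]'; python3 -c "
from h import *
o=get_obs();print(o['tcp_pos'],o['joint_positions']);print(yaw(o))"
```

```text
clock: 2.55
tcp_pos: [0.5602, 0.2243, 0.2056]
orientation: [0.0, -0.273, 0.962, 0.0]
ft_force: [0.4, 0.5, 0.7]
finger_gap: 1.002
grip_force: 0.0
clock: 2.8
tcp_pos: [0.5589, 0.2263, 0.2053]
orientation: [-0.0, -0.27, 0.963, 0.0]
ft_force: [-0.5, 1.2, 1.4]
finger_gap: 0.999
grip_force: 0.0
[0.5588574  0.22625576 0.20532696] [-0.43879507  0.37804205  0.0042435   1.67164912 -0.00218451  1.09205617
  1.68461537]
[[-0.854 -0.521 -0.   ]
 [-0.521  0.854  0.   ]
 [ 0.     0.    -1.   ]]
```

```bash
python3 -m jog '[{"dp":[0,-0.001,-0.042],"yaw":0},{"dp":[0,0,-0.042],"yaw":0},{"dp":[0,0,-0.042],"yaw":0},{"dp":[0,0,-0.042],"yaw":0},{"dp":[0,0,-0.042],"yaw":0},{"dp":[0,0,-0.0405],"yaw":0},{"dp":[0,0,0],"yaw":0},{"dp":[0,0,0],"yaw":0}]'; python3 -m jog '[{"dp":[0,0,0],"yaw":0},{"dp":[0,0,0],"yaw":0},{"dp":[0,0,0],"yaw":0},{"dp":[0,0,0],"yaw":0},{"dp":[0,0,0],"yaw":0},{"dp":[0,0,0],"yaw":0}]' -1 45
```

```text
clock: 3.47
tcp_pos: [0.558, 0.2266, 0.0041]
orientation: [-0.001, -0.272, 0.962, 0.0]
ft_force: [0.1, -0.5, 1.2]
finger_gap: 0.999
grip_force: 0.0
clock: 3.97
tcp_pos: [0.5593, 0.2251, 0.0053]
orientation: [0.0, -0.271, 0.963, -0.0]
ft_force: [-0.7, -0.6, 3.8]
finger_gap: 0.681
grip_force: 44.9
```

```bash
python3 -m jog '[{"dp":[0,0,0.01],"yaw":0},{"dp":[0,0,0.025],"yaw":0},{"dp":[0,0,0.04],"yaw":0},{"dp":[0,0,0.04],"yaw":0},{"dp":[0,0,0.04],"yaw":0},{"dp":[0,0,0.04],"yaw":0},{"dp":[0,0,0.04],"yaw":0},{"dp":[0,0,0.04],"yaw":0},{"dp":[0,0,0.03],"yaw":0},{"dp":[0,0,0.015],"yaw":0},{"dp":[0,0,0],"yaw":0}]'; python3 - <<'E'
from h import *
p=capture("side"); d=outline_of(p,"scoop")[0]; c,r=map(int,d["location"]); print(c,r,d["score"])
cv2.imwrite("pics/s1.png",cv2.resize(p["img"][max(0,r-100):r+100,max(0,c-130):c+130],None,fx=3,fy=3))
E
```

```text
clock: 4.88
tcp_pos: [0.5599, 0.2253, 0.2636]
orientation: [0.002, -0.271, 0.963, 0.0]
ft_force: [-0.0, -0.2, -2.5]
finger_gap: 0.677
grip_force: 44.9
314 173 0.9
```

View pics/s1.png

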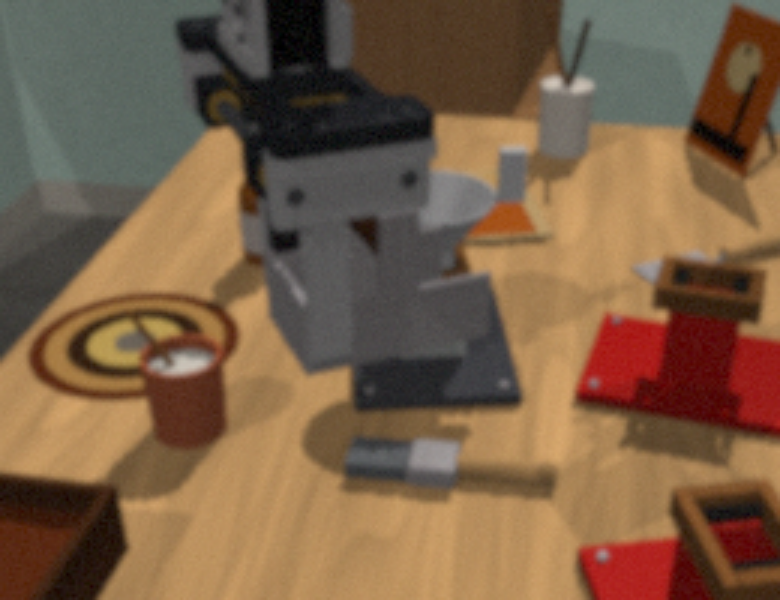

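Scoop (crop centre about (370,290)) is held level. I'll carry it over to the funnel, yawing it so the nose points away from the tab.

```bash
python3 -m jog '[{"dp":[0,-0.015,0],"yaw":-0.02},{"dp":[0.001,-0.03,0],"yaw":-0.04},{"dp":[0.001,-0.035,0],"yaw":-0.045},{"dp":[0.001,-0.035,0],"yaw":-0.045},{"dp":[0.001,-0.035,0],"yaw":-0.045},{"dp":[0.001,-0.035,0],"yaw":-0.045},{"dp":[0.001,-0.035,0],"yaw":-0.045},{"dp":[0.001,-0.035,0],"yaw":-0.045},{"dp":[0.001,-0.035,0],"yaw":-0.045},{"dp":[0.001,-0.035,0],"yaw":-0.045}]'; python3 -m jog '[{"dp":[0.001,-0.035,0],"yaw":-0.045},{"dp":[0.001,-0.035,0],"yaw":-0.045},{"dp":[0,-0.035,0],"yaw":-0.045},{"dp":[0,-0.035,0],"yaw":-0.045},{"dp":[0,-0.03,0],"yaw":-0.04},{"dp":[0,-0.02,0],"yaw":-0.027},{"dp":[0,-0.0115,0],"yaw":0},{"dp":[0,-0.005,0],"yaw":0},{"dp":[0,0,-0.02],"yaw":0},{"dp":[0,0,-0.025],"yaw":0},{"dp":[0,0,-0.008],"yaw":0},{"dp":[0,0,0],"yaw":0}]'; python3 -c "
from h import *
o=get_obs();print(o['tcp_pos'],o['joint_positions']);print(yaw(o))"
```

```text
clock: 5.82
tcp_pos: [0.5652, -0.0372, 0.2593]
orientation: [-0.001, 0.168, 0.986, -0.0]
ft_force: [0.9, -0.2, -2.5]
finger_gap: 0.68
grip_force: 44.9
clock: 6.82
tcp_pos: [0.5673, -0.1987, 0.2169]
orientation: [-0.002, 0.411, 0.912, -0.0]
ft_force: [-0.1, 0.6, -2.2]
finger_gap: 0.679
grip_force: 44.9
[ 0.567286   -0.19873399  0.21689099] [-0.03150656  0.38688611  0.41285339  1.67237    -0.16883598  1.12095684
  1.15311641]
[[-0.663  0.749 -0.003]
 [ 0.749  0.663  0.001]
 [ 0.003 -0.002 -1.   ]]
```

```bash
cat > tilt.py <<'E'
from h import *
import sys
p=capture("side"); L=outline_of(p,"scoop")
o=get_obs(); t=np.array(o["tcp_pos"]); hp=t+[0,0,.0188]; n=yaw(o)[:,0]
K,E=p["camera_matrix"],p["extrinsics"]
Q=cloud(p,np.ones((400,640),bool))-hp; u=Q@n; w=Q@np.cross([0,0,1],n); 
for k in np.arange(-10,95,15):
    m=(abs(w)<30)&(u>k)&(u<k+15) if 0 else (abs(w)<.030)&(u*1000>k)&(u*1000<k+15)&(Q[:,2]>-.12)&(Q[:,2]<.06)
    print(k,m.sum(),np.round(np.percentile(Q[m,2],[5,50,95]),3) if m.sum()>3 else "")
c=(K@(E[:3,:3]@hp+E[:3,3])); c=(c[:2]/c[2]).astype(int); print(c,[(d["score"],d["location"]) for d in L][:2])
x,y=c; cv2.imwrite(sys.argv[1],cv2.resize(p["img"][max(0,y-80):y+80,max(0,x-90):x+90],None,fx=3,fy=3,interpolation=cv2.INTER_CUBIC))
E
python3 -m jog '[{"dp":[0,0,0],"yaw":0},{"dp":[0,0,0],"yaw":0},{"dp":[0,0,0],"yaw":0}]' - 15; python3 -m jog '[{"dp":[0,0,0],"yaw":0},{"dp":[0,0,0],"yaw":0},{"dp":[0,0,0],"yaw":0}]' - 9; python3 tilt.py pics/t1.png
```

```text
clock: 7.07
tcp_pos: [0.5684, -0.2001, 0.2196]
orientation: [0.001, 0.411, 0.911, 0.0]
ft_force: [0.6, 0.4, -2.7]
finger_gap: 0.679
grip_force: 15.0
clock: 7.32
tcp_pos: [0.568, -0.2002, 0.2189]
orientation: [0.0, 0.412, 0.911, 0.0]
ft_force: [-0.2, -0.1, -2.1]
finger_gap: 0.682
grip_force: 9.0
-10 124 [-0.114 -0.008  0.013]
5 55 [-0.021 -0.007  0.021]
20 72 [-0.114 -0.01   0.016]
35 389 [-0.114  0.034  0.053]
50 154 [-0.108 -0.021  0.016]
65 137 [-0.088 -0.02   0.008]
80 107 [-0.024 -0.02   0.009]
[322 108] [(0.78, [331.6, 110.4]), (0.17, [327.9, 142.1])]
```

View pics/t1.png

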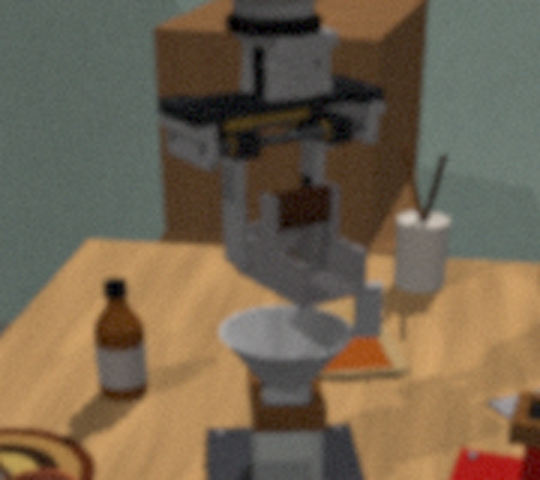

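At 9 N the scoop is still level, nose over the funnel (crop (310,300) and (290,330)). I'll loosen further.

```bash
python3 -m jog '[{"dp":[0,0,0],"yaw":0},{"dp":[0,0,0],"yaw":0},{"dp":[0,0,0],"yaw":0}]' - 6 | tail -3; python3 tilt.py pics/t2.png;  python3 -m jog '[{"dp":[0,0,0],"yaw":0},{"dp":[0,0,0],"yaw":0}]' - 4.5 |tail -3; python3 tilt.py pics/t3.png
```

```text
ft_force: [-0.0, -0.1, -2.3]
finger_gap: 0.678
grip_force: 6.0
-10 128 [-0.114 -0.01   0.03 ]
5 58 [-0.037 -0.011  0.009]
20 74 [-0.112 -0.014  0.007]
35 352 [-0.114  0.029  0.05 ]
50 188 [-0.106 -0.025  0.046]
65 155 [-0.088 -0.026  0.003]
80 102 [-0.03  -0.027  0.004]
[323 108] [(0.79, [332.1, 113.6]), (0.66, [246.4, 199.8])]
ft_force: [0.1, 0.4, -2.0]
finger_gap: 0.682
grip_force: 4.5
-10 124 [-0.115 -0.007  0.02 ]
5 69 [-0.031 -0.025 -0.002]
20 92 [-0.113 -0.032 -0.009]
35 140 [-0.118 -0.038  0.002]
50 434 [-0.1    0.01   0.035]
65 185 [-0.087 -0.051 -0.019]
80 22 [-0.039 -0.029 -0.02 ]
[323 108] [(0.82, [331.7, 120.3])]
```

```bash
python3 -m jog '[{"dp":[0,0,0],"yaw":0},{"dp":[0,0,0],"yaw":0},{"dp":[0,0,0],"yaw":0},{"dp":[0,0,0],"yaw":0}]' - 4.5 |tail -3; python3 tilt.py pics/t4.png
```

```text
ft_force: [0.4, -0.3, -2.0]
finger_gap: 0.683
grip_force: 4.5
-10 116 [-0.115 -0.019  0.02 ]
5 214 [-0.069 -0.052  0.012]
20 183 [-0.09  -0.076 -0.04 ]
35 115 [-0.119 -0.072 -0.029]
50 159 [-0.106 -0.062 -0.003]
65 118 [-0.088 -0.013 -0.005]
80 0 
[322 108] [(0.84, [328.1, 123.9])]
```

View pics/t4.png

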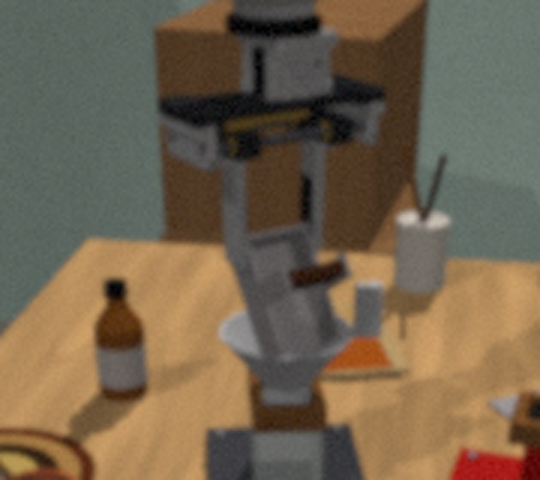

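The scoop has swung to about 65° with its nose inside the cone (crop (290,345)), and no pebbles show in it. I'll firm the grip, lift, and look down the funnel.

```bash
python3 -m jog '[{"dp":[0,0,0],"yaw":0},{"dp":[0,0,0],"yaw":0},{"dp":[0,0,0],"yaw":0},{"dp":[0,0,0],"yaw":0},{"dp":[0,0,0.01],"yaw":0},{"dp":[0,0,0.03],"yaw":0},{"dp":[0,0,0.04],"yaw":0},{"dp":[0,0,0.04],"yaw":0},{"dp":[0,0,0.03],"yaw":0},{"dp":[0,0,0.01],"yaw":0}]' - 15; python3 -m jog '[{"dp":[0,0.02,0],"yaw":0},{"dp":[0,0.045,0],"yaw":0},{"dp":[0,0.045,0],"yaw":0},{"dp":[0,0.045,0],"yaw":0},{"dp":[0,0.045,0],"yaw":0},{"dp":[0,0.045,0],"yaw":0},{"dp":[0,0.045,0],"yaw":0},{"dp":[0,0.045,0],"yaw":0},{"dp":[0,0.03,0],"yaw":0},{"dp":[0,0.015,0],"yaw":0},{"dp":[0,0,0],"yaw":0}]'; python3 - <<'E'
from h import *
p=capture("top"); q=capture("side")
for l in p,q: print([(np.round(d["location"]),round(d["score"],2)) for d in outline_of(l,"pebble0")])
a=cv2.resize(p["img"][150:250,380:480],None,fx=4,fy=4,interpolation=cv2.INTER_CUBIC);b=cv2.resize(q["img"][120:220,277:377],None,fx=4,fy=4,interpolation=cv2.INTER_CUBIC)
cv2.imwrite("pics/f.png",np.hstack([a,b]))
E
```

```text
clock: 9.3
tcp_pos: [0.5688, -0.2007, 0.3512]
orientation: [0.003, 0.412, 0.911, 0.0]
ft_force: [0.1, -0.6, -1.4]
finger_gap: 0.68
grip_force: 15.0
clock: 10.22
tcp_pos: [0.5675, 0.1068, 0.346]
orientation: [-0.001, 0.41, 0.912, -0.0]
ft_force: [-0.3, -0.3, -1.9]
finger_gap: 0.678
grip_force: 15.0
[]
[]
```

View pics/f.png

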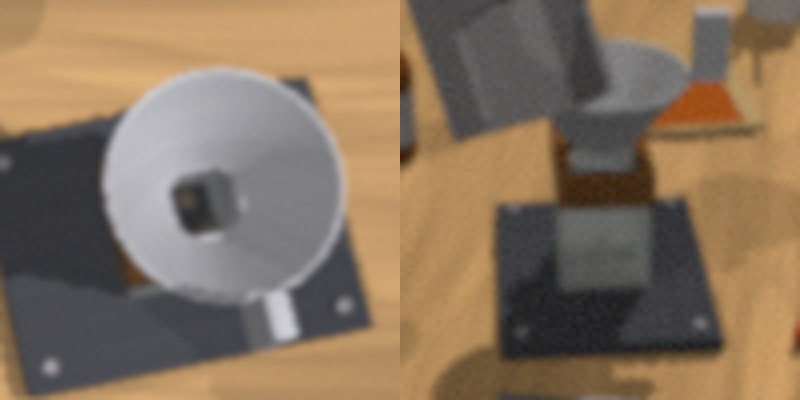

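The cone is empty, with pebbles only deep in the stem/jar (dark brown at crop (190,200)); the jar is unmoved. Next I'll set the scoop down in the free area.

```bash
python3 -m jog '[{"dp":[-0.005,0.016,-0.02],"yaw":0},{"dp":[-0.005,0.016,-0.04],"yaw":0},{"dp":[-0.005,0.016,-0.04],"yaw":0},{"dp":[-0.005,0.016,-0.04],"yaw":0},{"dp":[-0.005,0.016,-0.04],"yaw":0},{"dp":[-0.005,0.016,-0.04],"yaw":0},{"dp":[-0.005,0.016,-0.04],"yaw":0},{"dp":[-0.005,0.016,-0.04],"yaw":0},{"dp":[-0.005,0.014,-0.02],"yaw":0},{"dp":[0,0,-0.006],"yaw":0},{"dp":[0,0,0],"yaw":0},{"dp":[0,0,0],"yaw":0}]' - 12; python3 tilt.py pics/d1.png
```

```text
clock: 11.42
tcp_pos: [0.5331, 0.2161, 0.0868]
orientation: [0.001, 0.412, 0.911, 0.0]
ft_force: [0.1, 0.5, -1.1]
finger_gap: 0.683
grip_force: 12.0
-10 453 [-0.106 -0.037  0.007]
5 269 [-0.106 -0.022  0.011]
20 465 [-0.108 -0.084 -0.026]
35 358 [-0.108 -0.106 -0.012]
50 436 [-0.108 -0.105 -0.003]
65 366 [-0.108 -0.106 -0.007]
80 239 [-0.108 -0.107 -0.105]
[306 257] [(0.73, [346.5, 137.3]), (0.62, [312.4, 280.6])]
```

View pics/d1.png

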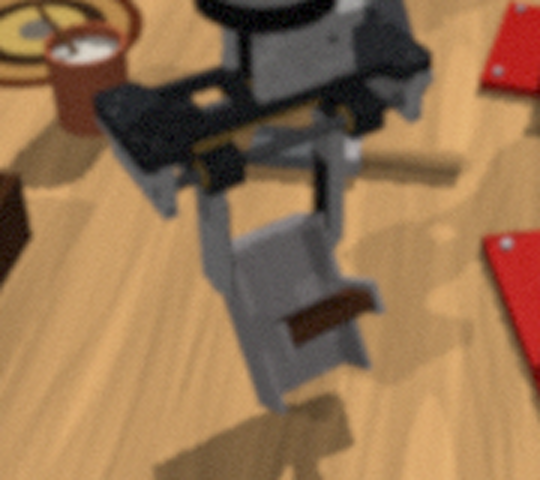

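```bash
python3 -m jog '[{"dp":[0,0,-0.0225],"yaw":0},{"dp":[0.0083,-0.0094,-0.0075],"yaw":0},{"dp":[0.01,-0.0113,-0.0075],"yaw":0},{"dp":[0.0083,-0.0094,-0.0075],"yaw":0},{"dp":[0.0066,-0.0075,-0.0075],"yaw":0},{"dp":[0.0066,-0.0075,-0.01],"yaw":0},{"dp":[0.0058,-0.0066,-0.01],"yaw":0},{"dp":[0.005,-0.0056,-0.01],"yaw":0},{"dp":[0.0041,-0.0047,-0.01],"yaw":0},{"dp":[0.0033,-0.0038,-0.0065],"yaw":0},{"dp":[0,0,0],"yaw":0},{"dp":[0,0,0],"yaw":0}]' - 10; python3 tilt.py pics/d2.png
```

```text
clock: 12.52
tcp_pos: [0.5782, 0.1645, 0.0059]
orientation: [-0.0, 0.412, 0.911, -0.0]
ft_force: [-0.5, -0.4, -1.8]
finger_gap: 0.684
grip_force: 10.0
-10 100 [-0.005  0.013  0.016]
5 103 [-0.022 -0.021 -0.01 ]
20 154 [-0.022 -0.021  0.01 ]
35 598 [-0.021  0.037  0.054]
50 217 [-0.022 -0.02   0.043]
65 202 [-0.022 -0.021  0.01 ]
80 295 [-0.027 -0.021  0.008]
[290 267] [(0.83, [304.2, 284.5]), (0.34, [331.1, 184.7])]
```

View pics/d2.png

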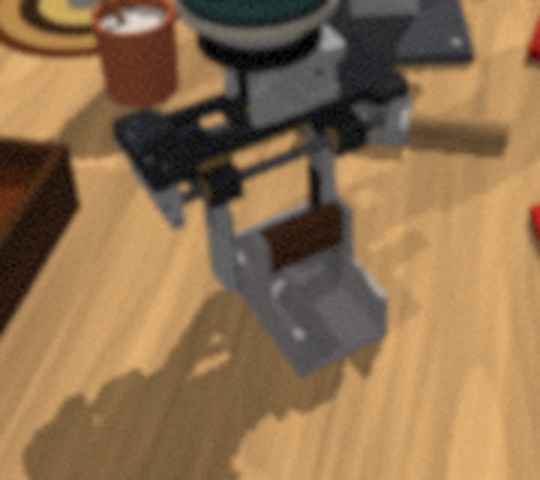

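The scoop lies flat, nose down at crop (320,360), empty. I'll lower the last 2 mm, release, retreat upward, and go to the tab.

```bash
python3 -m jog '[{"dp":[0,0,-0.002],"yaw":0},{"dp":[0,0,-0.002],"yaw":0},{"dp":[0,0,0],"yaw":0}]' - 8 | sed -n 2p; python3 -m jog '[{"dp":[0,0,0],"yaw":0},{"dp":[0,0,0],"yaw":0},{"dp":[0,0,0],"yaw":0},{"dp":[0,0,0],"yaw":0},{"dp":[0,0,0.02],"yaw":0},{"dp":[0,0,0.045],"yaw":0},{"dp":[0,0,0.05],"yaw":0},{"dp":[0,0,0.05],"yaw":0},{"dp":[0,0,0.05],"yaw":0},{"dp":[0,0,0.05],"yaw":0},{"dp":[0,0,0.04],"yaw":0},{"dp":[0,0,0],"yaw":0}]' 1 ; python3 -m jog '[{"dp":[-0.0097,-0.038,0],"yaw":0.0423},{"dp":[-0.0097,-0.038,0],"yaw":0.0423},{"dp":[-0.0097,-0.038,0],"yaw":0.0423},{"dp":[-0.0097,-0.038,0],"yaw":0.0423},{"dp":[-0.0097,-0.038,0],"yaw":0.0423},{"dp":[-0.0097,-0.038,0],"yaw":0.0423},{"dp":[-0.0097,-0.038,0],"yaw":0.0423},{"dp":[-0.0097,-0.038,0],"yaw":0.0423},{"dp":[-0.0097,-0.038,0],"yaw":0.0423},{"dp":[-0.0097,-0.038,0],"yaw":0.0423},{"dp":[-0.0097,-0.038,0],"yaw":0.0423},{"dp":[-0.0097,-0.038,0],"yaw":0.0423}]' 0; python3 -m jog '[{"dp":[0,0,0],"yaw":0},{"dp":[0,0,0],"yaw":0},{"dp":[0,0,0],"yaw":0}]'; python3 - <<'E'
from h import *
o=get_obs(); print(o["tcp_pos"],o["joint_positions"]); print(yaw(o))
q=capture("side"); d=outline_of(q,"scoop")[0]; P=cloud(q,d["pixels"]); print(d["score"],d["location"],np.percentile(P,[2,50,98],axis=0).round(3))
E
```

```text
tcp_pos: [0.5786, 0.1649, 0.0037]
clock: 13.87
tcp_pos: [0.5807, 0.1654, 0.2544]
orientation: [0.003, 0.412, 0.911, 0.003]
ft_force: [1.8, -0.3, 0.0]
finger_gap: 0.998
grip_force: 0.0
clock: 14.87
tcp_pos: [0.4846, -0.2013, 0.2475]
orientation: [0.0, -0.109, 0.994, -0.0]
ft_force: [0.3, -0.5, 0.2]
finger_gap: 0.5
grip_force: 0.0
clock: 15.12
tcp_pos: [0.4854, -0.1994, 0.2473]
orientation: [-0.0, -0.107, 0.994, 0.0]
ft_force: [0.1, 0.5, -0.7]
finger_gap: 0.496
grip_force: 0.0
[ 0.48536584 -0.19938085  0.24729844] [ 0.07767476  0.20064967  0.29224575  1.82077132 -0.06378875  1.12936784
  2.17590288]
[[-0.977 -0.212 -0.   ]
 [-0.212  0.977  0.   ]
 [-0.     0.    -1.   ]]
0.91 [303.0, 286.6] [[0.499 0.158 0.001]
 [0.546 0.203 0.018]
 [0.601 0.251 0.078]]
```

```bash
python3 -m jog '[{"dp":[0,-0.001,-0.03],"yaw":0},{"dp":[0,0,-0.03],"yaw":0},{"dp":[0,0,-0.03],"yaw":0},{"dp":[0,0,-0.0115],"yaw":0},{"dp":[0,0,0],"yaw":0}]' | sed -n 2,4p; python3 -m jog '[{"dp":[0,0,0],"yaw":0},{"dp":[0,0,0],"yaw":0},{"dp":[0,0,0],"yaw":0},{"dp":[0,0,0],"yaw":0},{"dp":[0,0,0],"yaw":0}]' -1 25
cat > fun.py <<'E'
from h import *
o=get_obs(); print("tcp",np.round(o["tcp_pos"],4),"F",np.round(o["ft_force"],1),"T",np.round(o["torque"],2),"gap",round(o["finger_gap"],3))
xj=np.array([.977,.213,0]);yj=np.array([-.213,.977,0]);zj=np.array([0,0,1]);J=np.array([.5552,-.185,0])
for n in("side","top"):
    p=capture(n); P=cloud(p,np.ones((400,640),bool))-J; Q=np.c_[P@xj,P@yj,P[:,2]]*1000
    # rim plane: upper-edge points near 60 mm radius
    m=(np.hypot(Q[:,0],Q[:,1])<75)&(Q[:,0]>-55)&(Q[:,2]>120)&(Q[:,2]<240)
    if m.sum()<30: print(n,"few");continue
    A=Q[m]
    def res(v):
        a,b,cy,h=v; zz=A[:,2]-h-a*A[:,1]-b*A[:,0]; r=np.hypot(A[:,0],A[:,1]-cy)
        return np.where(zz<5,r-(60+.8*zz),zz)   # cone surface r = 60 at rim
    from scipy.optimize import least_squares
    s=least_squares(res,[0,0,0,161],loss="soft_l1",f_scale=3); a,b,cy,h=s.x
    print(n,len(A),"lean to +y deg",round(-np.degrees(np.arctan(a)),1),"pitch b",round(np.degrees(np.arctan(b)),1),"rim y",round(cy,1),"rim z",round(h,1),"cost",round(s.cost/len(A),2))
    f=(Q[:,2]>6)&(Q[:,2]<17)&(abs(Q[:,0])<100)&(abs(Q[:,1])<125)&(np.hypot(Q[:,0],Q[:,1])>75)&(Q[:,1]>45); print("  foot corner y",np.percentile(Q[f],[2,50,98],axis=0).round(1).tolist())
E
python3 fun.py
```

```text
tcp_pos: [0.4845, -0.1996, 0.1645]
orientation: [-0.002, -0.108, 0.994, 0.001]
ft_force: [-0.3, -0.5, -0.1]
clock: 16.05
tcp_pos: [0.4856, -0.2009, 0.1669]
orientation: [0.001, -0.107, 0.994, -0.0]
ft_force: [-0.5, -2.2, 1.1]
finger_gap: 0.184
grip_force: 1.1
tcp [ 0.4856 -0.2009  0.1669] F [-0.5 -2.2  1.1] T [-0.49  0.02  0.01] gap 0.184
side 866 lean to +y deg -1.7 pitch b -0.4 rim y 0.4 rim z 162.0 cost 1.24
  foot corner y [[-72.5, 49.4, 6.8], [0.3, 84.2, 11.4], [72.0, 99.2, 13.9]]
top 1211 lean to +y deg -0.1 pitch b 0.5 rim y 1.0 rim z 162.9 cost 1.2
  foot corner y [[-73.8, 48.9, 7.1], [-3.3, 80.9, 11.5], [71.8, 99.0, 15.6]]
```

```bash
python3 -m jog '[{"dp":[0,0,0],"yaw":0},{"dp":[0,0,0],"yaw":0},{"dp":[-0.0009,0.004,0.0005],"yaw":0},{"dp":[-0.0009,0.004,0.0005],"yaw":0},{"dp":[-0.0009,0.004,0.001],"yaw":0},{"dp":[0,0,0],"yaw":0},{"dp":[0,0,0],"yaw":0}]' -1 25; python3 fun.py
```

```text
clock: 16.73
tcp_pos: [0.4826, -0.1912, 0.1674]
orientation: [-0.0, -0.107, 0.994, 0.0]
ft_force: [-0.6, -3.4, -5.7]
finger_gap: 0.132
grip_force: 25.4
tcp [ 0.4826 -0.1912  0.1674] F [-0.6 -3.4 -5.7] T [-1.38  0.32 -0.44] gap 0.132
side 884 lean to +y deg 0.7 pitch b 0.8 rim y 8.7 rim z 162.0 cost 1.24
  foot corner y [[-71.1, 50.5, 6.8], [1.1, 88.5, 11.3], [74.2, 107.7, 14.0]]
top 1139 lean to +y deg -0.4 pitch b 1.3 rim y 9.6 rim z 163.0 cost 1.14
  foot corner y [[-72.5, 53.0, 7.0], [-2.0, 85.6, 11.5], [72.7, 107.6, 15.6]]
```

The jar slid about 8 mm instead of the funnel leaning, because the firm grip keeps the tab upright. I'll try the opposite way with a light grip so the tab can turn between the pads.

```bash
python3 -m jog '[{"dp":[0,0,0.002],"yaw":0},{"dp":[0,0,0],"yaw":0},{"dp":[0.002,-0.009,0],"yaw":0},{"dp":[0.002,-0.009,0],"yaw":0}]' - 4; python3 fun.py
```

```text
clock: 17.17
tcp_pos: [0.4864, -0.2046, 0.1696]
orientation: [-0.0, -0.108, 0.994, 0.001]
ft_force: [-4.4, 7.1, 4.7]
finger_gap: 0.173
grip_force: 4.2
tcp [ 0.4864 -0.2046  0.1696] F [-4.4  7.1  4.7] T [1.94 1.18 0.02] gap 0.173
side 826 lean to +y deg -10.2 pitch b -0.9 rim y 6.1 rim z 161.1 cost 1.03
  foot corner y [[-72.6, 50.1, 6.8], [-1.7, 88.6, 11.3], [71.5, 106.4, 13.6]]
top 1254 lean to +y deg -12.6 pitch b -0.1 rim y 5.6 rim z 162.0 cost 1.12
  foot corner y [[-75.5, 49.2, 7.0], [-7.1, 84.2, 11.4], [70.2, 105.7, 15.5]]
```

The light grip works: the funnel leans towards -y with little jar drag. Now I'll swing towards +y with a slight draw up.

```bash
python3 -m jog '[{"dp":[-0.0018,0.0083,0.001],"yaw":0},{"dp":[-0.0018,0.0083,0.001],"yaw":0},{"dp":[-0.0018,0.0083,0.001],"yaw":0}]' - 6; python3 fun.py
```

```text
clock: 17.52
tcp_pos: [0.4821, -0.186, 0.1723]
orientation: [0.001, -0.107, 0.994, -0.001]
ft_force: [1.8, -6.1, -0.7]
finger_gap: 0.148
grip_force: 6.1
tcp [ 0.4821 -0.186   0.1723] F [ 1.8 -6.1 -0.7] T [-1.73 -0.22 -0.12] gap 0.148
side 920 lean to +y deg 8.7 pitch b -1.2 rim y 7.9 rim z 163.9 cost 1.5
  foot corner y [[-72.5, 50.1, 6.9], [-2.9, 88.9, 11.3], [71.5, 107.3, 13.3]]
top 1105 lean to +y deg 7.6 pitch b -1.1 rim y 10.2 rim z 165.1 cost 1.14
  foot corner y [[-73.4, 53.7, 7.0], [-1.1, 86.6, 11.5], [71.2, 107.8, 15.7]]
```

```bash
python3 -m jog '[{"dp":[0.0018,-0.0083,0.001],"yaw":0},{"dp":[0.0018,-0.0083,0.001],"yaw":0},{"dp":[0.0018,-0.0083,0.001],"yaw":0},{"dp":[0,0,0],"yaw":0}]' - 8; python3 fun.py;  python3 -m jog '[{"dp":[-0.0018,0.0083,0.001],"yaw":0},{"dp":[-0.0018,0.0083,0.001],"yaw":0},{"dp":[-0.0018,0.0083,0.001],"yaw":0},{"dp":[0,0,0],"yaw":0}]'; python3 fun.py
```

```text
clock: 17.95
tcp_pos: [0.4862, -0.2063, 0.174]
orientation: [-0.0, -0.107, 0.994, 0.0]
ft_force: [-1.8, 1.8, 0.9]
finger_gap: 0.14
grip_force: 8.1
tcp [ 0.4862 -0.2063  0.174 ] F [-1.8  1.8  0.9] T [0.8  0.89 0.13] gap 0.14
side 833 lean to +y deg -8.5 pitch b -1.6 rim y 4.2 rim z 162.1 cost 1.19
  foot corner y [[-77.2, 49.9, 6.8], [-5.3, 87.0, 11.3], [67.0, 104.9, 13.8]]
top 1292 lean to +y deg -8.9 pitch b -0.4 rim y 4.8 rim z 163.0 cost 1.13
  foot corner y [[-78.6, 48.8, 7.5], [-12.4, 83.4, 11.4], [66.6, 104.4, 15.9]]
clock: 18.38
tcp_pos: [0.4819, -0.1849, 0.177]
orientation: [0.0, -0.107, 0.994, -0.0]
ft_force: [-3.1, -2.9, 0.3]
finger_gap: 0.144
grip_force: 8.3
tcp [ 0.4819 -0.1849  0.177 ] F [-3.1 -2.9  0.3] T [-1.08  0.74 -0.18] gap 0.144
side 919 lean to +y deg 5.8 pitch b -2.3 rim y 9.9 rim z 164.1 cost 1.51
  foot corner y [[-75.0, 50.5, 6.9], [-6.0, 89.9, 11.4], [69.5, 109.5, 13.8]]
top 1115 lean to +y deg 5.6 pitch b -1.9 rim y 10.4 rim z 165.6 cost 1.37
  foot corner y [[-75.3, 54.5, 7.4], [-6.6, 86.9, 11.3], [69.7, 109.4, 15.4]]
```

The tab slips through the light grip when drawn up. I'll regrip lower with about 14 N and continue.

```bash
python3 -m jog '[{"dp":[0,0,0],"yaw":0},{"dp":[0,0,0],"yaw":0},{"dp":[0,0,-0.01],"yaw":0},{"dp":[0,0,-0.0025],"yaw":0},{"dp":[0,0,0],"yaw":0}]' -0.6|sed -n 2,4p; python3 -m jog '[{"dp":[0,0,0],"yaw":0},{"dp":[0,0,0],"yaw":0},{"dp":[0,0,0],"yaw":0},{"dp":[0,0,0.002],"yaw":0}]' -1 14;python3 fun.py|sed -n '1,2p;4p'; python3 -m jog '[{"dp":[0.0018,-0.0083,0.001],"yaw":0},{"dp":[0.0018,-0.0083,0.001],"yaw":0},{"dp":[0.0018,-0.0083,0.001],"yaw":0},{"dp":[0,0,0],"yaw":0}]'; python3 fun.py;
```

```text
tcp_pos: [0.4816, -0.1855, 0.1657]
orientation: [-0.001, -0.107, 0.994, 0.0]
ft_force: [-0.0, -0.3, -1.5]
clock: 19.23
tcp_pos: [0.4818, -0.1857, 0.1678]
orientation: [-0.0, -0.107, 0.994, -0.0]
ft_force: [2.8, -2.7, -12.3]
finger_gap: 0.142
grip_force: 14.0
tcp [ 0.4818 -0.1857  0.1678] F [  2.8  -2.7 -12.3] T [-1.09 -0.4  -0.21] gap 0.142
side 904 lean to +y deg 4.9 pitch b -1.5 rim y 10.5 rim z 164.1 cost 1.55
top 1120 lean to +y deg 2.7 pitch b -1.4 rim y 13.1 rim z 165.8 cost 1.48
clock: 19.67
tcp_pos: [0.4861, -0.2068, 0.1705]
orientation: [-0.0, -0.107, 0.994, 0.0]
ft_force: [-2.4, 1.8, -4.4]
finger_gap: 0.133
grip_force: 14.1
tcp [ 0.4861 -0.2068  0.1705] F [-2.4  1.8 -4.4] T [0.77 0.83 0.22] gap 0.133
side 860 lean to +y deg -3.3 pitch b -0.8 rim y 0.4 rim z 163.8 cost 1.66
  foot corner y [[-83.9, 49.2, 6.4], [-17.0, 85.0, 11.3], [61.0, 100.9, 14.0]]
top 1286 lean to +y deg -1.3 pitch b -0.2 rim y -0.0 rim z 165.2 cost 1.93
  foot corner y [[-85.2, 48.6, 7.1], [-24.5, 81.2, 11.4], [60.1, 100.3, 15.6]]
```

```bash
cat > fun.py <<'E'
from h import *
from scipy.optimize import least_squares
def run():
    o=get_obs(); t=np.array(o["tcp_pos"])
    p=capture("top"); m=p["range_z"]>0; r,c=np.nonzero(m); P=cloud(p,m); V=p["img"][r,c].max(1)
    k=(P[:,0]>.42)&(P[:,0]<.68)&(P[:,1]>-.33)&(P[:,1]<-.05)&(P[:,2]>.006)&(P[:,2]<.018)&(V<110)
    bx,(w,h),an=cv2.minAreaRect(P[k][:,:2].astype(np.float32)); an=np.radians(an if w<h else an-90)
    J=np.array([*bx,0]); xj=np.array([np.cos(an),np.sin(an),0]); yj=np.array([-xj[1],xj[0],0])
    print("t",round(o["clock"],1),"jar",J[:2].round(4),"yaw",np.degrees(an).round(1),"size",np.round([w,h],3),"| F",np.round(o["ft_force"],1),"gap",round(o["finger_gap"],3),"| grip in jar mm",np.round([(t-J)@xj*1000,(t-J)@yj*1000,(t[2]+.0188)*1000],1))
    P=P-J; Q=np.c_[P@xj,P@yj,P[:,2]]*1000
    A=Q[(np.hypot(Q[:,0],Q[:,1])<78)&(Q[:,0]>-50)&(Q[:,2]>120)&(Q[:,2]<240)]
    def res(v):
        a,b,H=v; n=np.array([np.sin(b),np.sin(a),1]); n/=np.linalg.norm(n)   # axis leans a to +y, b to +x
        D=A-([0,0,H-66]); s=D@n; rr=np.linalg.norm(D-s[:,None]*n,axis=1)   # D from point 66 below rim on axis (strips initially)
        return rr-(20+.8*(s-16))
    s=least_squares(res,[0,0,161],loss="soft_l1",f_scale=3); a,b,H=s.x
    T=Q[(Q[:,2]>190)&(abs(Q[:,0]+72)<16)&(abs(Q[:,1])<25)&(Q[:,2]<225)]
    print("  lean+y",np.degrees(a).round(1),"lean+x",np.degrees(b).round(1),"RISE",round(H-162.0,1),"n",len(A),"cost",round(s.cost/len(A),2))
if __name__=="__main__": run()
E
python3 fun.py
```

```text
t 19.8 jar [ 0.5454 -0.1846] yaw 14.3 size [0.149 0.196] | F [-3.1  0.1 -3.9] gap 0.134 | grip in jar mm [-62.8  -6.2 189.4]
  lean+y -2.5 lean+x 6.0 RISE 2.9 n 1299 cost 1.39
```

```bash
python3 -m jog '[{"dp":[0,0,-0.003],"yaw":0},{"dp":[-0.0021,-0.0044,0],"yaw":0},{"dp":[-0.0021,-0.0044,0],"yaw":0},{"dp":[0,-0.002,0],"yaw":0}]' - 5|tail -3; python3 fun.py; python3 -m jog '[{"dp":[0,0,0.001],"yaw":0},{"dp":[-0.0012,0.0048,0.001],"yaw":0},{"dp":[-0.0012,0.0048,0.001],"yaw":0},{"dp":[-0.0012,0.0048,0.0005],"yaw":0},{"dp":[0,0,0],"yaw":0}]' - 30|tail -3; python3 fun.py
```

```text
ft_force: [-0.6, 8.1, 0.4]
finger_gap: 0.144
grip_force: 5.0
t 20.1 jar [ 0.5422 -0.1868] yaw 16.6 size [0.149 0.196] | F [-0.6  8.1  0.4] gap 0.144 | grip in jar mm [-64.   -8.9 187.3]
  lean+y -3.9 lean+x 4.8 RISE 3.0 n 1405 cost 1.42
ft_force: [0.4, -1.8, -13.0]
finger_gap: 0.127
grip_force: 30.0
t 20.6 jar [ 0.5366 -0.1821] yaw 10.4 size [0.149 0.19 ] | F [  0.4  -1.8 -13. ] gap 0.127 | grip in jar mm [-59.7  -9.6 189.7]
  lean+y -4.0 lean+x 7.2 RISE 3.5 n 1248 cost 1.52
```

```bash
python3 -m jog '[{"dp":[0,0,0],"yaw":0},{"dp":[0,0,-0.003],"yaw":0},{"dp":[0,0,0],"yaw":0}]' -0.55|sed -n 2,4p; python3 fun.py; python3 - <<'E'
from h import *
p=capture("top");q=capture("side")
a=cv2.resize(p["img"][150:270,370:490],None,fx=3.3,fy=3.3,interpolation=cv2.INTER_CUBIC);b=cv2.resize(q["img"][90:210,270:390],None,fx=3.3,fy=3.3,interpolation=cv2.INTER_CUBIC)
cv2.imwrite("pics/g.png",np.hstack([a,b]))
E
```

```text
tcp_pos: [0.4806, -0.203, 0.1691]
orientation: [0.001, -0.107, 0.994, -0.0]
ft_force: [-1.7, 0.2, 5.8]
t 20.9 jar [ 0.5318 -0.1519] yaw -78.8 size [0.149 0.127] | F [-1.7  0.2  5.8] gap 0.22 | grip in jar mm [ 40.2 -60.2 187.9]
  lean+y 174.5 lean+x 147.6 RISE 11.8 n 1117 cost 6.97
```

View pics/g.png

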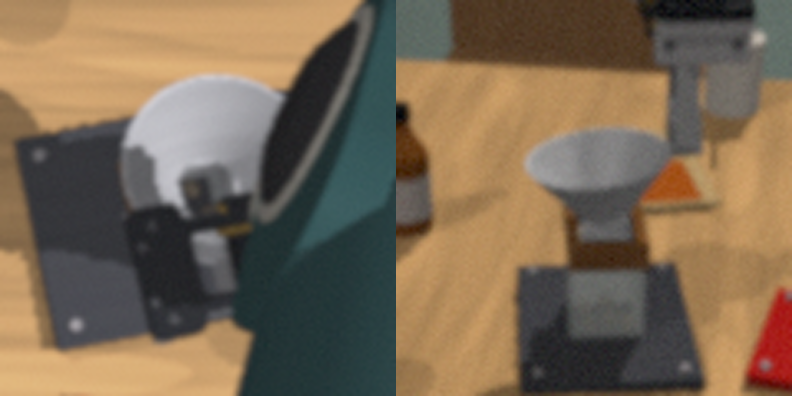

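View: the funnel is still upright in the jar (side crop (600,170)), and the arm hides part of the jar from above. I'll make the pose fit rely on the side view.

```bash
cat > fun.py <<'E'
from h import *
from scipy.optimize import least_squares
def run():
    o=get_obs(); t=np.array(o["tcp_pos"]); C=[];F=[]
    for n in("side","top"):
        p=capture(n); m=p["range_z"]>0; r,c=np.nonzero(m); P=cloud(p,m); V=p["img"][r,c].max(1)
        k=(P[:,0]>.40)&(P[:,0]<.68)&(P[:,1]>-.31)&(P[:,1]<-.05)&(P[:,2]>.006)&(P[:,2]<.018)&(V<110); F.append(P[k])
        if n=="side": S=P
    F=np.vstack(F)
    def ext(a):
        x=F[:,:2]@[np.cos(a),np.sin(a)]; return np.ptp(np.percentile(x,[.5,99.5]))
    ys=np.radians(np.arange(-5,30,.5)); an=ys[np.argmin([ext(a) for a in ys])]
    xj=np.array([np.cos(an),np.sin(an),0]); yj=np.array([-xj[1],xj[0],0])
    px=np.percentile(F@xj,[.5,99.5]); py=np.percentile(F@yj,[.5,99.5]); J=xj*px.mean()+yj*(py[1]-.0995)
    print("t",round(o["clock"],1),"jar",J[:2].round(4),"yaw",np.degrees(an).round(1),"size",np.round([np.ptp(px),np.ptp(py)],3),"F",np.round(o["ft_force"],1),"gap",round(o["finger_gap"],3),"grip in jar",np.round([(t-J)@xj*1000,(t-J)@yj*1000,(t[2]+.0188)*1000],1))
    P=S-J; Q=np.c_[P@xj,P@yj,P[:,2]]*1000
    A=Q[(np.hypot(Q[:,0],Q[:,1])<78)&(Q[:,0]>-50)&(Q[:,2]>118)&(Q[:,2]<195)]
    def res(v):
        a,b,H,dx=v; n=np.array([np.tan(b),np.tan(a),1]); n/=np.linalg.norm(n)
        D=A-[dx,0,95]; s=D@n-(H-95)+66; rr=np.linalg.norm(D-(D@n)[:,None]*n,axis=1)
        return np.where(s<69,np.minimum(abs(rr-(20+.8*(s-16))),8),8)
    s=least_squares(res,[0,0,163,0],x_scale=[.05,.05,3,2],loss="soft_l1",f_scale=2); a,b,H,dx=s.x
    print("  lean+y",np.degrees(a).round(1),"lean+x",np.degrees(b).round(1),"RISE",round(H-161.0,1),"dx",round(dx,1),"n",len(A),"cost",round(s.cost/len(A),2))
if __name__=="__main__": run()
E
python3 fun.py
```

```text
t 21.1 jar [ 0.5384 -0.1876] yaw 11.0 size [0.147 0.193] F [-0.4  0.2  3.6] gap 0.223 grip in jar [-59.8  -4.  187.9]
  lean+y -0.8 lean+x 5.9 RISE 3.6 dx 0.2 n 894 cost 1.23
```

```bash
python3 -m jog '[{"dp":[0,0,-0.004],"yaw":0},{"dp":[0,0,0],"yaw":0},{"dp":[0,0,0],"yaw":0},{"dp":[-0.0025,0.0075,0.0005],"yaw":0},{"dp":[-0.0025,0.0075,0.0005],"yaw":0}]' -1 10|tail -4; python3 fun.py; python3 -m jog '[{"dp":[0.0006,-0.0074,0.0004],"yaw":0},{"dp":[0.0006,-0.0074,0.0004],"yaw":0},{"dp":[0.0006,-0.0074,0.0004],"yaw":0}]' |tail -4; python3 fun.py; python3 -m jog '[{"dp":[-0.002,0.0074,0.0004],"yaw":0},{"dp":[-0.002,0.0074,0.0004],"yaw":0},{"dp":[-0.002,0.0074,0.0004],"yaw":0}]'|tail -4; python3 fun.py
```

```text
orientation: [0.001, -0.106, 0.994, -0.001]
ft_force: [-0.4, -11.7, 4.7]
finger_gap: 0.15
grip_force: 14.1
t 21.6 jar [ 0.538  -0.1855] yaw 11.0 size [0.147 0.195] F [ -0.4 -11.7   4.7] gap 0.15 grip in jar [-61.9   4.9 185.6]
  lean+y 3.2 lean+x 3.5 RISE 3.6 dx -0.1 n 931 cost 1.1
orientation: [-0.001, -0.107, 0.994, 0.001]
ft_force: [-5.8, 10.0, 4.9]
finger_gap: 0.134
grip_force: 12.3
t 21.9 jar [ 0.5374 -0.1883] yaw 12.0 size [0.148 0.194] F [-5.8 10.   4.9] gap 0.134 grip in jar [-62.9  -6.1 185.8]
  lean+y -2.3 lean+x 2.7 RISE 4.1 dx 0.0 n 858 cost 1.05
orientation: [0.0, -0.106, 0.994, -0.001]
ft_force: [-0.3, -8.7, 0.3]
finger_gap: 0.14
grip_force: 10.7
t 22.3 jar [ 0.5348 -0.1835] yaw 8.5 size [0.147 0.196] F [-0.3 -8.7  0.3] gap 0.14 grip in jar [-62.9   0.9 187.2]
  lean+y 1.8 lean+x 3.2 RISE 4.9 dx -0.5 n 912 cost 1.12
```

```bash
python3 -m jog '[{"dp":[0.0016,-0.0092,0.001],"yaw":0},{"dp":[0.0016,-0.0092,0.001],"yaw":0},{"dp":[0.0016,-0.0092,0.001],"yaw":0}]' - 8 |sed -n 4p; python3 fun.py; python3 -m jog '[{"dp":[-0.0016,0.0092,0.001],"yaw":0},{"dp":[-0.0016,0.0092,0.001],"yaw":0},{"dp":[-0.0016,0.0092,0.001],"yaw":0}]'|sed -n 4p; python3 fun.py; python3 -m jog '[{"dp":[0.0016,-0.0092,0.001],"yaw":0},{"dp":[0.0016,-0.0092,0.001],"yaw":0},{"dp":[0.0016,-0.0092,0.001],"yaw":0}]' |sed -n 4p; python3 fun.py
```

```text
ft_force: [0.3, 3.7, -8.2]
t 22.6 jar [ 0.5352 -0.1904] yaw 14.5 size [0.148 0.193] F [ 0.3  3.7 -8.2] gap 0.136 grip in jar [-62.7  -6.3 188.7]
  lean+y -2.8 lean+x 3.7 RISE 5.3 dx -0.6 n 853 cost 1.08
ft_force: [1.4, -5.6, -3.3]
t 23.0 jar [ 0.5322 -0.1845] yaw 10.0 size [0.147 0.194] F [ 1.4 -5.6 -3.3] gap 0.153 grip in jar [-59.8   3.9 191.9]
  lean+y 2.8 lean+x 6.5 RISE 5.5 dx -1.6 n 951 cost 1.28
ft_force: [-1.9, 4.4, -6.3]
t 23.3 jar [ 0.5315 -0.1902] yaw 14.0 size [0.148 0.191] F [-1.9  4.4 -6.3] gap 0.145 grip in jar [-58.9  -8.4 194. ]
  lean+y -3.9 lean+x 7.6 RISE 6.1 dx -1.7 n 873 cost 1.28
```

```bash
python3 -m jog '[{"dp":[-0.003,0.0085,-0.001],"yaw":0},{"dp":[-0.003,0.0085,-0.001],"yaw":0},{"dp":[-0.003,0.0085,-0.001],"yaw":0},{"dp":[0.0005,-0.0095,-0.001],"yaw":0},{"dp":[0.0005,-0.0095,-0.001],"yaw":0},{"dp":[0.0005,-0.0095,-0.001],"yaw":0}]' - 4 |sed -n 4p; python3 fun.py; python3 -m jog '[{"dp":[-0.0018,0.009,0.0015],"yaw":0},{"dp":[-0.0018,0.009,0.001],"yaw":0},{"dp":[-0.0018,0.009,0.001],"yaw":0},{"dp":[0.0018,-0.009,0.001],"yaw":0},{"dp":[0.0018,-0.009,0.001],"yaw":0},{"dp":[0.0018,-0.009,0.001],"yaw":0}]' - 8|sed -n 4p; python3 fun.py
```

```text
ft_force: [-1.4, 8.5, 2.1]
t 23.9 jar [ 0.5316 -0.1907] yaw 14.5 size [0.148 0.195] F [-1.4  8.5  2.1] gap 0.171 grip in jar [-65.2  -8.6 189.4]
  lean+y -3.1 lean+x 4.9 RISE 5.6 dx -1.7 n 858 cost 1.1
ft_force: [-1.8, 4.5, -5.3]
t 24.5 jar [ 0.5282 -0.1914] yaw 14.5 size [0.148 0.192] F [-1.8  4.5 -5.3] gap 0.147 grip in jar [-62.1  -8.2 194.2]
  lean+y -3.7 lean+x 7.5 RISE 6.7 dx -1.8 n 861 cost 1.04
```

```bash
python3 -m jog '[{"dp":[-0.0029,0.0085,-0.002],"yaw":0},{"dp":[-0.0029,0.0085,0.0005],"yaw":0},{"dp":[-0.0029,0.0085,0.0005],"yaw":0}]' - 10 |sed -n 4p; python3 fun.py; python3 -m jog '[{"dp":[0.0005,-0.009,0.0005],"yaw":0},{"dp":[0.0005,-0.009,0.0005],"yaw":0},{"dp":[0.0005,-0.009,0.0005],"yaw":0}]'|sed -n 4p; python3 fun.py; python3 -m jog '[{"dp":[-0.0025,0.009,0.0005],"yaw":0},{"dp":[-0.0025,0.009,0.0005],"yaw":0},{"dp":[-0.0025,0.009,0.0005],"yaw":0}]'  |sed -n 4p; python3 fun.py
```

```text
ft_force: [0.7, -5.3, -6.8]
t 24.9 jar [ 0.5243 -0.1851] yaw 10.0 size [0.146 0.195] F [ 0.7 -5.3 -6.8] gap 0.142 grip in jar [-61.7   0.7 193.7]
  lean+y 1.1 lean+x 7.2 RISE 5.8 dx -0.8 n 929 cost 1.21
ft_force: [-4.2, 7.3, -0.6]
t 25.2 jar [ 0.5236 -0.1917] yaw 15.5 size [0.148 0.193] F [-4.2  7.3 -0.6] gap 0.141 grip in jar [-63.3  -7.4 194.8]
  lean+y -3.6 lean+x 7.8 RISE 6.8 dx -2.7 n 871 cost 1.1
ft_force: [1.0, -5.1, -6.2]
t 25.6 jar [ 0.5202 -0.1848] yaw 10.0 size [0.148 0.195] F [ 1.  -5.1 -6.2] gap 0.139 grip in jar [-62.3   0.5 196.3]
  lean+y 1.3 lean+x 8.1 RISE 7.0 dx -2.0 n 938 cost 1.19
```

Slow swings drag the jar. I'll regrip lower and try quick, small shakes, where the jar's inertia holds it (stroke 16 mm keeps any jar tip under 0.09 rad).

```bash
python3 -m jog '[{"dp":[0,0,0],"yaw":0},{"dp":[0,0,-0.008],"yaw":0},{"dp":[0,0,0],"yaw":0}]' -0.65 |sed -n 2p; python3 -m jog '[{"dp":[0,0,0],"yaw":0},{"dp":[0,0,0],"yaw":0},{"dp":[0.002,-0.01,0.0005],"yaw":0},{"dp":[-0.004,0.02,0.0005],"yaw":0},{"dp":[0.004,-0.02,0.0005],"yaw":0},{"dp":[-0.004,0.02,0.0005],"yaw":0},{"dp":[0.004,-0.02,0.0005],"yaw":0},{"dp":[-0.002,0.01,0],"yaw":0}]' -1 8 |sed -n 2,6p; python3 fun.py
```

```text
tcp_pos: [0.4587, -0.1947, 0.1701]
tcp_pos: [0.4592, -0.1976, 0.1734]
orientation: [0.0, -0.106, 0.994, -0.001]
ft_force: [-0.6, -4.8, 3.5]
finger_gap: 0.135
grip_force: 8.1
t 26.6 jar [ 0.5185 -0.1852] yaw 10.0 size [0.146 0.194] F [-0.6 -4.8  3.5] gap 0.135 grip in jar [-60.6  -1.9 192.2]
  lean+y -0.1 lean+x 8.0 RISE 6.7 dx -1.3 n 919 cost 1.2
```

```bash
python3 -m jog '[{"dp":[0.0022,-0.011,0.003],"yaw":0},{"dp":[-0.0044,0.022,0.001],"yaw":0},{"dp":[0.0044,-0.022,0.0005],"yaw":0},{"dp":[-0.0044,0.022,0.0005],"yaw":0},{"dp":[0.0044,-0.022,0.0005],"yaw":0},{"dp":[-0.0044,0.022,0.0005],"yaw":0},{"dp":[0.0044,-0.022,0.0005],"yaw":0},{"dp":[-0.0044,0.022,0.0005],"yaw":0},{"dp":[0.0044,-0.022,0.0005],"yaw":0},{"dp":[-0.0044,0.022,0.0005],"yaw":0},{"dp":[0.0022,-0.011,0],"yaw":0}]' -1 10 |sed -n 2,6p; python3 fun.py
```

```text
tcp_pos: [0.4588, -0.1934, 0.1797]
orientation: [0.0, -0.108, 0.994, 0.0]
ft_force: [-1.2, 3.7, 3.3]
finger_gap: 0.15
grip_force: 9.8
t 27.6 jar [ 0.5147 -0.1861] yaw 10.5 size [0.148 0.193] F [-1.2  3.7  3.3] gap 0.15 grip in jar [-56.3   3.1 198.5]
  lean+y 2.4 lean+x 10.6 RISE 6.4 dx -1.4 n 970 cost 1.32
```

```bash
python3 -m jog '[{"dp":[0.0005,-0.0055,-0.004],"yaw":0},{"dp":[0.0005,-0.0055,-0.004],"yaw":0},{"dp":[0.0015,-0.0055,-0.003],"yaw":0},{"dp":[0.0015,-0.0055,0],"yaw":0}]' -1 3 |sed -n 4,6p; python3 fun.py;  python3 -m jog '[{"dp":[0,0,0.0015],"yaw":0},{"dp":[-0.0007,0.0035,0.001],"yaw":0},{"dp":[-0.0007,0.0035,0.001],"yaw":0},{"dp":[-0.0007,0.0035,0],"yaw":0}]' -1 55 |sed -n 4,6p; python3 fun.py
```

```text
ft_force: [-2.5, 7.1, 1.3]
finger_gap: 0.177
grip_force: 5.6
t 28.1 jar [ 0.5144 -0.1863] yaw 10.5 size [0.148 0.193] F [-2.5  7.1  1.3] gap 0.177 grip in jar [-56.9 -15.7 188.5]
  lean+y -7.4 lean+x 9.8 RISE 4.8 dx -0.8 n 839 cost 1.26
ft_force: [-0.3, -0.3, -18.2]
finger_gap: 0.124
grip_force: 56.1
t 28.5 jar [ 0.5129 -0.187 ] yaw 12.0 size [0.148 0.195] F [ -0.3  -0.3 -18.2] gap 0.124 grip in jar [-55.9  -5.  191.2]
  lean+y -1.7 lean+x 10.5 RISE 6.1 dx -0.9 n 929 cost 1.37
```

The light-grip lean, then a firm-grip upright pull, works with the jar barely moving. I'll repeat it on alternate sides.

```bash
python3 -m jog '[{"dp":[0,0,-0.002],"yaw":0},{"dp":[-0.003,0.0065,-0.001],"yaw":0},{"dp":[-0.003,0.0065,0],"yaw":0},{"dp":[-0.003,0.0065,0],"yaw":0},{"dp":[-0.001,0.003,0],"yaw":0}]' -1 3 |sed -n 4,6p; python3 fun.py;  python3 -m jog '[{"dp":[0,0,0.001],"yaw":0},{"dp":[0.0007,-0.0035,0.001],"yaw":0},{"dp":[0.0007,-0.0035,0.0005],"yaw":0},{"dp":[0.0007,-0.0035,0],"yaw":0}]' -1 50 |sed -n 4,6p; python3 fun.py
```

```text
ft_force: [4.0, -6.7, -2.3]
finger_gap: 0.359
grip_force: 3.0
t 29.0 jar [ 0.5115 -0.1864] yaw 11.0 size [0.147 0.194] F [ 4.  -6.7 -2.3] gap 0.359 grip in jar [-56.9  11.  191. ]
  lean+y 0.9 lean+x 10.2 RISE 4.0 dx -0.3 n 948 cost 1.46
ft_force: [-3.8, 2.1, 6.1]
finger_gap: 0.126
grip_force: 49.8
t 29.4 jar [ 0.5086 -0.1814] yaw 9.5 size [0.147 0.193] F [-3.8  2.1  6.1] gap 0.126 grip in jar [-55.5  -4.5 192.7]
  lean+y -0.8 lean+x 10.4 RISE 5.0 dx 0.3 n 940 cost 1.36
```

```bash
python3 -m jog '[{"dp":[0,0,0],"yaw":0},{"dp":[0.0007,-0.0037,0],"yaw":0},{"dp":[0.0007,-0.0037,0],"yaw":0},{"dp":[0.0007,-0.0037,0],"yaw":0}]' -1 5 |sed -n 4,6p; python3 fun.py;  python3 -m jog '[{"dp":[0,0,0.001],"yaw":0},{"dp":[-0.0007,0.0037,0.001],"yaw":0},{"dp":[-0.0007,0.0037,0.0005],"yaw":0},{"dp":[0,0,0],"yaw":0}]' -1 50 |sed -n 4,6p; python3 fun.py
```

```text
ft_force: [-3.1, 6.6, 1.1]
finger_gap: 0.149
grip_force: 5.1
t 29.9 jar [ 0.5084 -0.1815] yaw 9.5 size [0.147 0.193] F [-3.1  6.6  1.1] gap 0.149 grip in jar [-55.4 -11.5 191.8]
  lean+y -4.3 lean+x 10.0 RISE 4.8 dx 1.2 n 900 cost 1.33
ft_force: [0.2, 0.4, -18.5]
finger_gap: 0.126
grip_force: 50.2
t 30.3 jar [ 0.5074 -0.1812] yaw 12.0 size [0.148 0.192] F [  0.2   0.4 -18.5] gap 0.126 grip in jar [-55.8  -3.6 192.9]
  lean+y -0.7 lean+x 10.5 RISE 4.5 dx -0.2 n 940 cost 1.35
```

The funnel has pitched about 10° and binds. I'll push the tab down to level it, then go back to the gentle swings that were gaining.

```bash
python3 -m jog '[{"dp":[0,0,-0.003],"yaw":0},{"dp":[-0.003,0.005,-0.004],"yaw":0},{"dp":[-0.003,0.005,-0.004],"yaw":0},{"dp":[-0.0025,-0.0055,-0.004],"yaw":0},{"dp":[-0.0025,-0.0055,-0.003],"yaw":0},{"dp":[-0.001,0.005,0],"yaw":0}]' -1 18 |sed -n 4,6p; python3 fun.py
```

```text
ft_force: [-0.1, -10.9, 1.0]
finger_gap: 0.128
grip_force: 18.0
t 30.9 jar [ 0.5068 -0.1819] yaw 11.5 size [0.148 0.195] F [ -0.1 -10.9   1. ] gap 0.128 grip in jar [-62.1  -2.  180.8]
  lean+y 0.3 lean+x 5.8 RISE -0.7 dx 1.3 n 899 cost 1.12
```

```bash
python3 -m jog '[{"dp":[0,0,0],"yaw":0},{"dp":[0,0,0.01],"yaw":0},{"dp":[0,0,0],"yaw":0}]' -0.6 |sed -n 2p;  python3 -m jog '[{"dp":[0,0,0],"yaw":0},{"dp":[0,0,0],"yaw":0},{"dp":[-0.0035,-0.0008,-0.002],"yaw":0},{"dp":[-0.0035,-0.0008,-0.002],"yaw":0},{"dp":[-0.0035,-0.0008,-0.002],"yaw":0},{"dp":[-0.0035,-0.0008,-0.002],"yaw":0}]' -1 6 |sed -n 4,6p; python3 fun.py; python3 -m jog '[{"dp":[0.002,0.0004,0.002],"yaw":0},{"dp":[0.004,0.0008,0.003],"yaw":0},{"dp":[0.004,0.0008,0.003],"yaw":0},{"dp":[0.004,0.0008,0.003],"yaw":0},{"dp":[0,0,0],"yaw":0}]' -1 40 |sed -n 4,6p; python3 fun.py
```

```text
tcp_pos: [0.4459, -0.1942, 0.1702]
ft_force: [7.9, -2.4, -3.2]
finger_gap: 0.131
grip_force: 6.0
t 31.8 jar [ 0.507  -0.1818] yaw 12.0 size [0.148 0.197] F [ 7.9 -2.4 -3.2] gap 0.131 grip in jar [-74.2   0.5 180.8]
  lean+y 1.1 lean+x -1.3 RISE -1.0 dx 1.8 n 872 cost 1.08
ft_force: [-2.0, -3.4, -6.5]
finger_gap: 0.124
grip_force: 40.0
t 32.3 jar [ 0.5064 -0.1795] yaw 12.0 size [0.148 0.195] F [-2.  -3.4 -6.5] gap 0.124 grip in jar [-63.1  -1.8 189.8]
  lean+y -0.0 lean+x 4.6 RISE 0.2 dx 1.4 n 902 cost 1.17
```

Rocking fore-and-aft works with the jar still (gain per cycle, no drag). I'll repeat it with a larger stroke.

```bash
python3 -m jog '[{"dp":[-0.002,0,-0.002],"yaw":0},{"dp":[-0.005,-0.001,-0.003],"yaw":0},{"dp":[-0.005,-0.001,-0.003],"yaw":0},{"dp":[-0.005,-0.001,-0.003],"yaw":0},{"dp":[-0.005,-0.001,-0.0025],"yaw":0}]' -1 6 |sed -n 4,6p; python3 fun.py; python3 -m jog '[{"dp":[0.003,0.0006,0.003],"yaw":0},{"dp":[0.005,0.001,0.0045],"yaw":0},{"dp":[0.005,0.001,0.0045],"yaw":0},{"dp":[0.005,0.001,0.0045],"yaw":0},{"dp":[0.003,0.0006,0.003],"yaw":0},{"dp":[0,0,0],"yaw":0}]' -1 40 |sed -n 4,6p; python3 fun.py
```

```text
ft_force: [8.1, -0.8, -4.7]
finger_gap: 0.133
grip_force: 6.0
t 32.8 jar [ 0.5059 -0.18  ] yaw 11.5 size [0.148 0.196] F [ 8.1 -0.8 -4.7] gap 0.133 grip in jar [-79.7  -1.6 179.1]
  lean+y 0.4 lean+x -4.5 RISE 0.3 dx 1.7 n 849 cost 1.09
ft_force: [1.2, -1.0, -8.2]
finger_gap: 0.122
grip_force: 40.0
t 33.4 jar [ 0.5056 -0.1785] yaw 12.0 size [0.148 0.196] F [ 1.2 -1.  -8.2] gap 0.122 grip in jar [-62.9  -2.5 194.9]
  lean+y -0.3 lean+x 5.6 RISE 2.6 dx 0.2 n 912 cost 1.11
```

```bash
L='sed -n 4p'; python3 -m jog '[{"dp":[-0.002,0,-0.002],"yaw":0},{"dp":[-0.005,-0.001,-0.003],"yaw":0},{"dp":[-0.005,-0.001,-0.003],"yaw":0},{"dp":[-0.005,-0.001,-0.003],"yaw":0},{"dp":[-0.005,-0.001,-0.0025],"yaw":0}]' -1 6 |$L; python3 -m jog '[{"dp":[0.003,0.0006,0.003],"yaw":0},{"dp":[0.005,0.001,0.0045],"yaw":0},{"dp":[0.005,0.001,0.0045],"yaw":0},{"dp":[0.005,0.001,0.0045],"yaw":0},{"dp":[0.004,0.0006,0.003],"yaw":0},{"dp":[0,0,0],"yaw":0}]' -1 40 |$L; python3 fun.py;python3 -m jog '[{"dp":[-0.002,0,-0.002],"yaw":0},{"dp":[-0.005,-0.001,-0.003],"yaw":0},{"dp":[-0.005,-0.001,-0.003],"yaw":0},{"dp":[-0.005,-0.001,-0.003],"yaw":0},{"dp":[-0.005,-0.001,-0.0025],"yaw":0}]' -1 6 |$L; python3 fun.py; python3 -m jog '[{"dp":[0.003,0.0006,0.003],"yaw":0},{"dp":[0.005,0.001,0.0045],"yaw":0},{"dp":[0.005,0.001,0.0045],"yaw":0},{"dp":[0.005,0.001,0.0045],"yaw":0},{"dp":[0.003,0.0006,0.003],"yaw":0},{"dp":[0,0,0],"yaw":0}]' -1 40 |$L; python3 fun.py
```

```text
ft_force: [7.6, 0.3, -3.2]
ft_force: [-1.0, -0.8, -4.5]
t 34.4 jar [ 0.5051 -0.1784] yaw 12.0 size [0.148 0.195] F [-1.  -0.8 -4.5] gap 0.125 grip in jar [-62.3  -2.7 199.8]
  lean+y -0.4 lean+x 6.4 RISE 4.8 dx -0.0 n 920 cost 1.08
ft_force: [7.2, 0.7, -3.4]
t 34.9 jar [ 0.5048 -0.1783] yaw 12.0 size [0.148 0.196] F [ 7.2  0.7 -3.4] gap 0.129 grip in jar [-80.4  -2.4 188.5]
  lean+y -0.3 lean+x -3.5 RISE 4.6 dx 1.4 n 865 cost 1.08
ft_force: [1.6, -1.4, -9.0]
t 35.5 jar [ 0.5052 -0.1783] yaw 12.5 size [0.148 0.196] F [ 1.6 -1.4 -9. ] gap 0.127 grip in jar [-63.1  -1.8 204.4]
  lean+y -0.3 lean+x 7.2 RISE 7.3 dx -1.5 n 931 cost 1.13
```

```bash
L='sed -n 4p'; python3 -m jog '[{"dp":[-0.002,0,-0.004],"yaw":0},{"dp":[-0.005,-0.001,-0.0035],"yaw":0},{"dp":[-0.005,-0.001,-0.0035],"yaw":0},{"dp":[-0.005,-0.001,-0.0035],"yaw":0},{"dp":[-0.005,-0.001,-0.0025],"yaw":0}]' -1 6 |$L; python3 fun.py; python3 -m jog '[{"dp":[0.003,0.0006,0.003],"yaw":0},{"dp":[0.005,0.001,0.0045],"yaw":0},{"dp":[0.005,0.001,0.0045],"yaw":0},{"dp":[0.005,0.001,0.0045],"yaw":0},{"dp":[0.004,0.0006,0.002],"yaw":0},{"dp":[0,0,0],"yaw":0}]' -1 40 |$L; python3 fun.py;python3 -m jog '[{"dp":[-0.002,0,-0.003],"yaw":0},{"dp":[-0.005,-0.001,-0.003],"yaw":0},{"dp":[-0.005,-0.001,-0.003],"yaw":0},{"dp":[-0.005,-0.001,-0.003],"yaw":0},{"dp":[-0.005,-0.001,-0.0025],"yaw":0}]' -1 6 |$L; python3 fun.py; python3 -m jog '[{"dp":[0.003,0.0006,0.003],"yaw":0},{"dp":[0.005,0.001,0.0045],"yaw":0},{"dp":[0.005,0.001,0.0045],"yaw":0},{"dp":[0.005,0.001,0.0045],"yaw":0},{"dp":[0.002,0.0006,0.001],"yaw":0},{"dp":[0,0,0],"yaw":0}]' -1 40 |$L; python3 fun.py
```

```text
ft_force: [7.1, -1.4, -3.5]
t 36.0 jar [ 0.505  -0.1785] yaw 12.0 size [0.148 0.197] F [ 7.1 -1.4 -3.5] gap 0.13 grip in jar [-81.3  -2.  190.5]
  lean+y -0.1 lean+x -3.4 RISE 6.3 dx 0.3 n 858 cost 1.08
ft_force: [-3.3, -3.1, -1.7]
t 36.6 jar [ 0.505  -0.1784] yaw 12.0 size [0.148 0.196] F [-3.3 -3.1 -1.7] gap 0.123 grip in jar [-63.2  -2.4 205.8]
  lean+y -0.3 lean+x 6.4 RISE 8.7 dx -0.6 n 943 cost 1.15
ft_force: [8.0, -0.3, -4.6]
t 37.1 jar [ 0.505  -0.1784] yaw 12.0 size [0.148 0.197] F [ 8.  -0.3 -4.6] gap 0.126 grip in jar [-81.1  -1.7 193.7]
  lean+y -0.0 lean+x -3.4 RISE 8.2 dx 0.6 n 869 cost 1.09
ft_force: [-2.1, -3.4, -4.1]
t 37.8 jar [ 0.505  -0.1783] yaw 12.0 size [0.148 0.196] F [-2.1 -3.4 -4.1] gap 0.127 grip in jar [-64.9  -2.  208.1]
  lean+y -0.1 lean+x 6.2 RISE 10.7 dx -1.7 n 947 cost 1.09
```

```bash
L='sed -n 4p'; python3 -m jog '[{"dp":[0,0,0],"yaw":0},{"dp":[0,0,-0.008],"yaw":0},{"dp":[0,0,0],"yaw":0}]' -0.65|sed -n 2p; python3 -m jog '[{"dp":[0,0,0],"yaw":0},{"dp":[0,0,0],"yaw":0},{"dp":[-0.004,-0.001,-0.0025],"yaw":0},{"dp":[-0.005,-0.001,-0.003],"yaw":0},{"dp":[-0.005,-0.001,-0.003],"yaw":0},{"dp":[-0.005,-0.001,-0.003],"yaw":0},{"dp":[-0.004,-0.001,-0.0025],"yaw":0}]' -1 6 |$L; python3 fun.py; python3 -m jog '[{"dp":[0.003,0.0006,0.003],"yaw":0},{"dp":[0.005,0.001,0.0045],"yaw":0},{"dp":[0.005,0.001,0.0045],"yaw":0},{"dp":[0.005,0.001,0.0045],"yaw":0},{"dp":[0.002,0.0006,0.002],"yaw":0},{"dp":[0,0,0],"yaw":0}]' -1 45 |$L; python3 fun.py;python3 -m jog '[{"dp":[-0.002,0,-0.003],"yaw":0},{"dp":[-0.005,-0.001,-0.003],"yaw":0},{"dp":[-0.005,-0.001,-0.003],"yaw":0},{"dp":[-0.005,-0.001,-0.003],"yaw":0},{"dp":[-0.003,-0.001,-0.0025],"yaw":0}]' -1 6 |$L; python3 fun.py
```

```text
tcp_pos: [0.4417, -0.1933, 0.1818]
ft_force: [6.2, 0.2, -2.7]
t 38.7 jar [ 0.5048 -0.1786] yaw 12.0 size [0.148 0.196] F [ 6.2  0.2 -2.7] gap 0.126 grip in jar [-83.9  -1.7 190. ]
  lean+y 0.0 lean+x -4.1 RISE 10.2 dx 0.1 n 875 cost 1.18
ft_force: [2.1, -1.5, -14.7]
t 39.3 jar [ 0.5043 -0.1782] yaw 11.0 size [0.148 0.195] F [  2.1  -1.5 -14.7] gap 0.125 grip in jar [-66.3  -3.3 205.1]
  lean+y 0.0 lean+x 5.2 RISE 13.0 dx -1.1 n 961 cost 1.19
ft_force: [3.9, -0.4, 1.0]
t 39.8 jar [ 0.505 -0.178] yaw 12.5 size [0.148 0.197] F [ 3.9 -0.4  1. ] gap 0.128 grip in jar [-84.1  -1.5 193.4]
  lean+y -0.2 lean+x -4.1 RISE 12.2 dx -0.5 n 880 cost 1.16
```

```bash
L='sed -n 4p'; python3 -m jog '[{"dp":[0.003,0.0006,0.003],"yaw":0},{"dp":[0.005,0.001,0.0045],"yaw":0},{"dp":[0.005,0.001,0.0045],"yaw":0},{"dp":[0.005,0.001,0.0045],"yaw":0},{"dp":[0.001,0.0003,0.001],"yaw":0},{"dp":[0,0,0],"yaw":0}]' -1 50 |$L; python3 fun.py;python3 -m jog '[{"dp":[-0.002,0,-0.003],"yaw":0},{"dp":[-0.005,-0.001,-0.003],"yaw":0},{"dp":[-0.005,-0.001,-0.003],"yaw":0},{"dp":[-0.005,-0.001,-0.003],"yaw":0},{"dp":[-0.002,-0.0005,-0.0015],"yaw":0}]' -1 6 |$L; python3 fun.py
```

```text
ft_force: [3.3, -0.5, -17.4]
t 40.4 jar [ 0.5046 -0.1775] yaw 12.0 size [0.148 0.195] F [  3.3  -0.5 -17.4] gap 0.127 grip in jar [-67.9  -2.4 207.2]
  lean+y -0.2 lean+x 4.0 RISE 14.6 dx -0.9 n 958 cost 1.29
ft_force: [3.0, 0.6, 0.8]
t 40.9 jar [ 0.5048 -0.1774] yaw 12.0 size [0.148 0.196] F [3.  0.6 0.8] gap 0.128 grip in jar [-84.2  -2.5 196.5]
  lean+y -0.4 lean+x -4.0 RISE 14.0 dx -0.5 n 886 cost 1.16
```

```bash
L='sed -n 4p'; python3 -m jog '[{"dp":[0.003,0.0006,0.003],"yaw":0},{"dp":[0.005,0.001,0.0045],"yaw":0},{"dp":[0.005,0.001,0.0045],"yaw":0},{"dp":[0.003,0.001,0.0045],"yaw":0},{"dp":[0.001,0.0003,0.001],"yaw":0},{"dp":[0,0,0],"yaw":0}]' -1 58 |$L; python3 fun.py
```

```text
ft_force: [2.7, -1.2, -15.3]
t 41.5 jar [ 0.505  -0.1771] yaw 12.5 size [0.148 0.195] F [  2.7  -1.2 -15.3] gap 0.124 grip in jar [-69.9  -1.5 210.6]
  lean+y 0.0 lean+x 2.9 RISE 17.6 dx -1.1 n 972 cost 1.43
```

```bash
L='sed -n 4p'; python3 -m jog '[{"dp":[-0.001,0,-0.003],"yaw":0},{"dp":[-0.005,-0.001,-0.003],"yaw":0},{"dp":[-0.005,-0.001,-0.003],"yaw":0},{"dp":[-0.004,-0.001,-0.002],"yaw":0}]' -1 7 |$L; python3 fun.py; python3 -m jog '[{"dp":[0.003,0.0006,0.003],"yaw":0},{"dp":[0.005,0.001,0.0045],"yaw":0},{"dp":[0.003,0.001,0.0045],"yaw":0},{"dp":[0.002,0.0004,0.0035],"yaw":0},{"dp":[0,0,0],"yaw":0}]' -1 58 |$L; python3 fun.py
```

```text
ft_force: [2.8, -0.4, 1.1]
t 42.0 jar [ 0.5045 -0.1774] yaw 12.0 size [0.148 0.196] F [ 2.8 -0.4  1.1] gap 0.128 grip in jar [-81.7  -2.5 202.1]
  lean+y -0.3 lean+x -3.6 RISE 17.7 dx 0.0 n 919 cost 1.39
ft_force: [0.7, 0.9, -1.5]
t 42.5 jar [ 0.504  -0.1776] yaw 11.0 size [0.148 0.193] F [ 0.7  0.9 -1.5] gap 0.122 grip in jar [-69.8  -3.  214.7]
  lean+y 0.4 lean+x -1.2 RISE 28.2 dx 7.3 n 1048 cost 1.98
```

The funnel is free: only its own weight (about 1.5 N) is on the wrist. I'll lift it clear and check.

```bash
python3 -m jog '[{"dp":[0,0,0.006],"yaw":0},{"dp":[0,0,0.008],"yaw":0},{"dp":[0,0,0.008],"yaw":0},{"dp":[0,0,0.004],"yaw":0},{"dp":[0,0,0],"yaw":0},{"dp":[0,0,0],"yaw":0},{"dp":[0,0,0],"yaw":0}]' -1 58 ; sed -i 's/Q\[:,2\]<195/Q[:,2]<215/' fun.py; python3 fun.py; python3 - <<'E'
from h import *
q=capture("side"); p=capture("top")
b=cv2.resize(q["img"][70:210,260:420],None,fx=3.5,fy=3.5,interpolation=cv2.INTER_CUBIC)
cv2.imwrite("pics/z.png",b)
d=outline_of(q,"scoop")[0]; P=cloud(q,d["pixels"]); print(d["location"],np.percentile(P,[2,50,98],axis=0).round(3).tolist())
for l in("funnel","funnel_rim","funnel_grip","jar_mouth"): print(l,[(np.round(x["location"],1),round(x["score"],2)) for x in tip_of(q,l)][:2])
E
```

```text
clock: 43.15
tcp_pos: [0.4352, -0.194, 0.216]
orientation: [-0.0, -0.107, 0.994, 0.0]
ft_force: [-0.9, -0.6, -1.7]
finger_gap: 0.125
grip_force: 58.0
t 43.1 jar [ 0.5041 -0.1775] yaw 11.0 size [0.148 0.193] F [-0.9 -0.6 -1.7] gap 0.125 grip in jar [-70.7  -3.1 234.8]
  lean+y 0.3 lean+x -0.7 RISE 48.3 dx 5.5 n 1135 cost 2.83
[302.0, 286.7] [[0.5, 0.157, 0.001], [0.547, 0.202, 0.018], [0.601, 0.252, 0.078]]
funnel [(array([348.4, 149.9]), 0.64)]
funnel_rim [(array([345.9, 123.1]), 0.8)]
funnel_grip [(array([372.6, 115. ]), 0.83)]
jar_mouth [(array([424.3, 165.8]), 0.95), (array([347.2, 158.7]), 0.88)]
```

View pics/z.png

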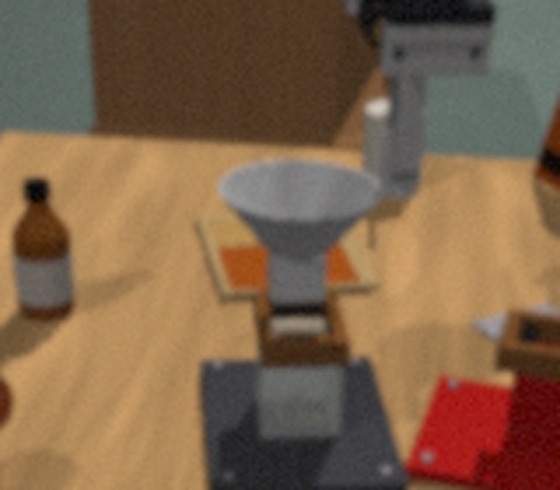

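The funnel hangs level with its stem end (crop (297,305)) about 20 mm above the mouth. The jar is flat and the scoop is down and released, so I'm handing in.

```bash
python3 -c "
from station import *
print(hand_in())"
```

```text
the job is handed in; nothing more can be done
None
```

The job is handed in, though the judge gave no verdict: the pebbles were tipped through the funnel, the scoop is flat on the table and released, and the funnel is held level about 20 mm above the mouth of the standing jar, which slid about 51 mm (limit 100). I rocked it towards +y and then -y as asked, but it only came loose when rocked fore-and-aft, and I did not count the pebbles in the jar.

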